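# Make up two wiring-exercise kits

## Robot

A 7-joint arm with a two-finger parallel gripper is mounted at the origin on the work surface. World frame = base frame: x ahead of the robot, y to its left, z up, the work surface at z = 0. Lengths are in m, angles in degrees, forces in N, time in s.
With the tool pointing down it reaches from about 0.425 to 0.95 m from the base axis. Payload 4.7 kg.
Tool frame: the origin (TCP) lies midway between the tips of the shut fingers; the grasp point (between the pads) lies 19 mm behind it; z points along the fingers, y is the direction in which the jaws open and shut (so a half turn about z gives the same grasp; the last joint's range is limited). The gripper opens to 85 mm and grips with 20 to 120 N. Pads are 22 mm wide; open, the fingers measure 114 mm over their backs; the gripper's body (76 mm by 85 mm) begins 54 mm behind the grasp point. The pads swing forward as they close: fully open they stand 13 mm farther back than shut.
Start: joints at [-77, 26.849, -2.785, 87.806, 1.381, 65.374, -4.715], TCP at [0.171, 0.653, 0.201] pointing down, gripper open.
Joint ranges: [-148.3, 148.3], [-19.14, 114.17], [-79.39, 73.82], [5.75, 140.21], [-59.74, 239.74], [12.07, 113.84], [-152.46, 152.46]. Speed limits (degrees/s): [147.25, 147.25, 180, 180, 180, 180, 180].

## Interface

Orientations are given as [roll, pitch, yaw] about the fixed x, y, z axes, in that order (R = Rz(yaw) Ry(pitch) Rx(roll)).
In Python, from cell import manip gives the robot as it stands. The module is installed in compiled form; this text tells all that it offers.
- The arm moves only by the tool move_arm, never from a script. Its argument "deltas" is a list that holds one entry, the list of rows, each a list of 5 numbers: the shift along the tool's x, y, z in m, then the turn about the tool's z in rad, then the opening, from 0 (shut) to 1 (fully open). In form: [[[dx, dy, dz, twist, grip], ...]]. A call has 1 to 5 rows; each row is the pose to reach, as a shift and turn from the pose measured when the call began, along the tool's axes at that moment; what a row does not reach only later rows make up. A row lasts 1/10 s, in which the tool goes at most 50 mm and 8.59 degrees, less where a joint would pass 70% of its speed; a pose out of reach is approached as far as the arm can. A call with a gripper value outside its range is refused whole. The fingers move at their own pace and stop on an object; "newtons" is the grip in N (left out, the last holds). Time passes only in rows, so rows that repeat a pose let the fingers close. It gives the time, the measured TCP pose, the force and the opening at its end, in the units of the state.
- manip.get_obs(): the state, without advancing time (a new reading comes with each control period).
- manip.snapshot(name): name is "scene" or "side" or "wrist"; returns a dict with "color" (400x640x3 uint8, blue, green, red), "z_map" (400x640 float32, m along the optical axis (not along the pixel's ray), 0 where there is no reading), "fx", "fy", "cx", "cy" (pixels), "rvec" (rotation vector, rad) and "tvec" (3), from world to camera coordinates, as OpenCV has them. Camera axes: x right, y down, z forward; pixel columns grow to the right and rows downward; lengths in m; the calibration is good to about 2 mm. A picture is of the moment at which its call begins.
- manip.sign_off(): hands the job in, once; it reports no verdict.
Trained networks look in a picture, given as the dict that the camera call returned (one of the last four; its "shot" number tells which), for a name from the list of things; names that differ only in an ending like _2 or _b are one class to them, and where a whole thing is asked for, a point or a joint stands for the part that bears it (a point fixed in the world has none). Each returns a list of dicts, best first, with "p" (0 to 1); they miss things now and then, are a little off and sometimes report something else, mostly with a low value. They report only what shows in the picture. A call takes as long as a camera call.
- manip.search_frame(picture, target): "position" ([x, y, z] in m, in the coordinates of the camera as it stood for that picture, good to about 4 mm: the middle of the surface that is visible of it).
- manip.outline_of(picture, target): "mask" (400x640 bool, what is visible of it).
The state is a dict: "time": time; "qpos": joint angles; "dq": joint speeds; "joint_torque": joint torques, N m; "position": TCP position; "eef_rot": TCP orientation; "ft_force": force on the tool from outside, world axes, zero at the start; "ft_torque": the same for the moment, N m; "grip_width": finger opening in m.
Only numpy, scipy, OpenCV 4.12 (cv2) and the standard library are available. Lean on these libraries where they do the work, as an engineer would, in place of code of your own. Each camera call takes 0.05 s, during which the arm holds its last target.

## Task

Make up the two kits for the next wiring exercise. In the tray with three compartments put the lamp holder in the middle compartment, with the light switch in one of the end compartments and the single breaker in the other; in the tray with two compartments put the socket outlet in one and the double breaker in the other. Stand every part upright and flat on the tray floor, and do not disturb the triple breaker, the junction box and the roll of tape.

Things in the scene. Friction and masses are not known exactly. Their poses are not given: they have to be found in the camera images.
- tray3: Grey plastic kit tray with three equal compartments in a row, 117 (x) by 265 (y) by 20 mm high; walls, dividers and floor 5 mm thick, so the inside floor is 5 mm above the table. Fixed to the table. Origin: centre of the underside; the compartments lie along its y axis, centres at y = -86.7, 0 and +86.7 mm, each 107 (x) by 81.7 mm (y) inside.
- tray2: Grey plastic kit tray with two equal compartments, 117 (x) by 180 (y) by 20 mm high; walls, divider and floor 5 mm thick (inside floor 5 mm above the table). Fixed to the table. Origin: centre of the underside; compartment centres at y = -43.75 and +43.75 mm, each 107 (x) by 82.5 mm (y) inside.
- lampholder: White ceramic lamp holder, round, upright on the table, its dark brass-rimmed mouth on top: 60 mm high, foot 50 mm across up to 22 mm, above 26 mm a barrel 42 mm across. Origin: centre of the underside, z up.
- switch: Surface light switch, a white oblong block with one large oblong rocker on top: 60 long (x) by 40 wide (y), block 42 mm high, rocker to about 50 mm. Origin: centre of the underside, z up.
- socket: Socket outlet, a white square block 60 by 60 mm, 42 mm high, with a round grey face on top (ring 48 mm across, to 45 mm) with two dark holes and two brass clips. Origin: centre of the underside, z up.
- breaker1: Single (1-pole) modular circuit breaker, white plastic with one black toggle on top, standing on its back: 82 long (x) by 18 wide (y); base block 48 mm high, raised middle part 45 long (x) and full width up to 64 mm, toggles to 72 mm. Origin: centre of the underside, z up. Take it across its width by the raised middle.
- breaker2: Double (2-pole) modular circuit breaker, white plastic with two black toggles on top, standing on its back: 82 long (x) by 36 wide (y); base block 48 mm high, raised middle part 45 long (x) and full width up to 64 mm, toggles to 72 mm. Origin: centre of the underside, z up. Take it across its width by the raised middle.
- breaker3: Triple (3-pole) modular circuit breaker, white plastic with three black toggles on top, standing on its back: 82 long (x) by 54 wide (y); base block 48 mm high, raised middle part 45 long (x) and full width up to 64 mm, toggles to 72 mm. Origin: centre of the underside, z up. Not part of the kits.
- junction_box: Grey round junction box, 68 mm across, 40 mm high, black grommets on its sides. Origin: centre of the underside. Not part of the kits.
- tape: Black roll of insulating tape lying flat, 66 mm across, hole 40 mm, 19 mm high. Origin: centre of the underside. Not part of the kits.

How it is judged:
By the outcome, as a careful person would: the job done as asked, in the order asked, and still so for the second after the job is handed in, with the robot touching nothing.
It also fails if it takes over 128 s, if anything falls off the work surface, if the arm or the gripper's body presses on something with over 40 N, if the wrist force passes 120 N, or if a joint passes its speed limit or range.

## Working session

There is one attempt and no reset: what is moved stays moved. The work goes in short steps, Python scripts to look and compute and a tool call to move; the robot and the scene stay as the last step left them, time stands still between calls to the robot, and variables do not carry over. Pictures are saved under pics/ and viewed, and the job is handed in when it is done.

Besides the shell and the picture viewer there is one more tool, called after "Call:" as name(argument=value, ...) on one line, values as JSON. move_arm: Moves the arm, as the interface text tells. Its arguments: {"type":"object","properties":{"deltas":{"type":"array"},"newtons":{"type":"number"}},"required":["deltas"]}

```bash
mkdir -p pics
cat > h.py <<'E'
import numpy as np, cv2
from cell import manip
from scipy.spatial.transform import Rotation as R
NAMES=["tray3","tray2","lampholder","switch","socket","breaker1","breaker2","breaker3","junction_box","tape"]
def c2w(s,p):
    Rm=cv2.Rodrigues(np.array(s["rvec"],float))[0]; return (np.asarray(p)-np.array(s["tvec"]).ravel())@Rm
def cloud(s):
    z=s["z_map"]; v,u=np.mgrid[:z.shape[0],:z.shape[1]]
    P=np.stack([(u-s["cx"])/s["fx"]*z,(v-s["cy"])/s["fy"]*z,z],-1)
    W=c2w(s,P.reshape(-1,3)).reshape(P.shape); W[z==0]=np.nan; return W
E
python3 - <<'E'
from h import *
o=manip.get_obs(); print({k:np.round(v,3) for k,v in o.items()})
for n in ["scene","side","wrist"]:
    s=manip.snapshot(n); cv2.imwrite(f"pics/{n}0.png",s["color"])
    print(n,np.round(c2w(s,[0,0,0]),3))
    W=cloud(s)
    if n=="wrist": continue
    for t in NAMES:
        f=manip.search_frame(s,t)
        print(t,[(round(d["p"],2),np.round(c2w(s,d["position"]),3).tolist()) for d in f[:2]])
print(manip.get_obs()["time"])
E
```

```text
{'time': np.float64(0.0), 'qpos': array([-77.   ,  26.899,  -2.785,  87.877,   1.38 ,  65.377,  -4.716]), 'dq': array([ 0.031,  0.065,  0.1  ,  0.027, -0.008, -0.048,  0.1  ]), 'joint_torque': array([-0.0000e+00, -5.1029e+01, -4.6000e-02, -2.3772e+01,  1.1000e-02,
        7.0000e-03,  0.0000e+00]), 'position': array([0.171, 0.652, 0.2  ]), 'eef_rot': array([-1.79881e+02,  4.00000e-03,  1.65346e+02]), 'ft_force': array([ 0.298, -0.524, -0.09 ]), 'ft_torque': array([ 0.04 ,  0.019, -0.05 ]), 'grip_width': np.float64(0.085)}
scene [ 1.435 -0.241  0.86 ]
tray3 [(0.91, [0.608, -0.154, 0.01]), (0.59, [0.615, 0.144, 0.004])]
tray2 [(0.91, [0.608, -0.154, 0.01]), (0.59, [0.615, 0.144, 0.004])]
lampholder [(0.83, [0.442, 0.224, 0.037])]
switch [(0.94, [0.476, -0.25, 0.042])]
socket [(0.86, [0.463, -0.123, 0.041])]
breaker1 [(0.88, [0.477, -0.005, 0.049]), (0.69, [0.529, -0.371, 0.048])]
breaker2 [(0.88, [0.477, -0.005, 0.049]), (0.69, [0.529, -0.371, 0.048])]
breaker3 [(0.88, [0.477, -0.005, 0.049]), (0.69, [0.529, -0.371, 0.048])]
junction_box [(0.6, [0.47, 0.358, 0.041])]
tape [(0.59, [0.577, 0.38, 0.023])]
side [ 0.45  -0.55   0.718]
tray3 [(0.9, [0.61, -0.165, 0.005])]
tray2 [(0.9, [0.61, -0.165, 0.005])]
lampholder [(0.7, [0.57, 0.377, 0.018]), (0.57, [0.429, 0.222, 0.038])]
switch [(0.95, [0.457, -0.253, 0.036])]
socket [(0.89, [0.447, -0.129, 0.042])]
breaker1 [(0.98, [0.448, -0.015, 0.046]), (0.96, [0.504, -0.375, 0.065])]
breaker2 [(0.98, [0.448, -0.015, 0.046]), (0.96, [0.504, -0.375, 0.065])]
breaker3 [(0.98, [0.448, -0.015, 0.046]), (0.96, [0.504, -0.375, 0.065])]
junction_box [(0.58, [0.456, 0.348, 0.032])]
tape [(0.65, [0.571, 0.38, 0.017])]
wrist [0.104 0.671 0.375]
1.15
```

View pics/scene0.png

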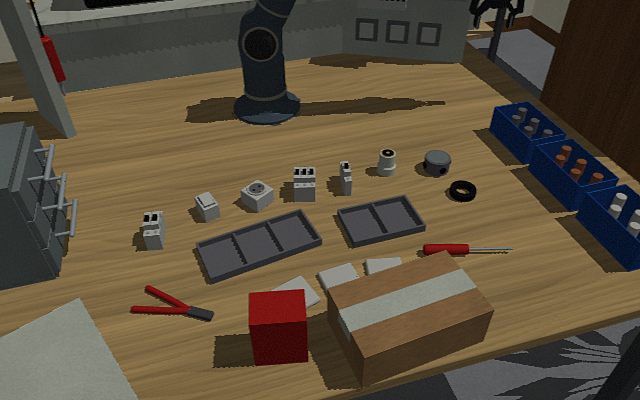

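View pics/side0.png

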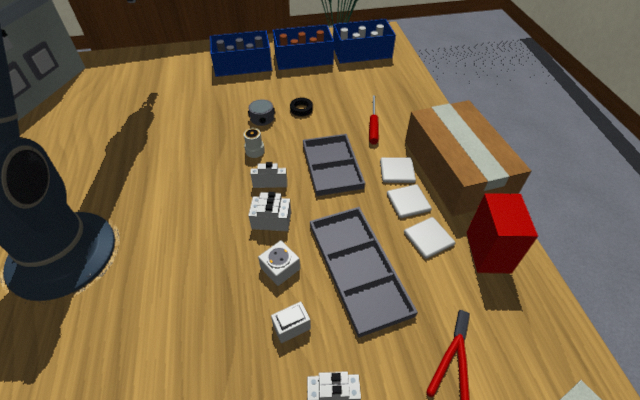

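View pics/wrist0.png

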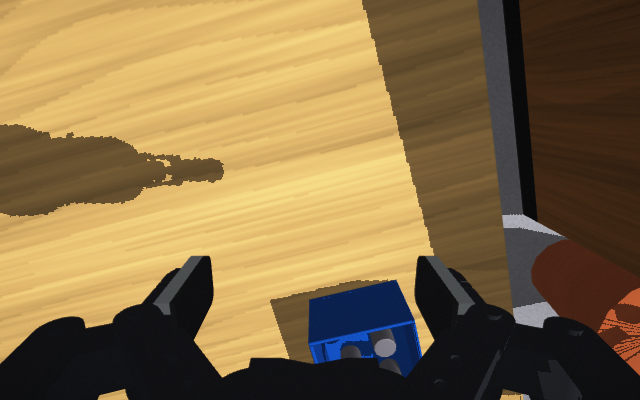

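Scene: breaker2 (two toggles) is at px (152,230), switch (207,206), socket (257,194), breaker3 (three toggles) (304,184), breaker1 (346,178), lamp holder (387,162), with the junction box (437,163) and tape (462,190) beyond. tray3 is at (258,245) and tray2 at (381,220). Next I'll fit the known shapes to the depth clouds.

```bash
cat > fit.py <<'E'
from h import *
from scipy.optimize import least_squares
def box(p,c,hs):
    q=np.abs(p-c)-hs; return np.linalg.norm(np.maximum(q,0),axis=1)+np.minimum(q.max(1),0)
def cyl(p,r,z0,z1):
    q=np.stack([np.hypot(p[:,0],p[:,1])-r,np.abs(p[:,2]-(z0+z1)/2)-(z1-z0)/2],1)
    return np.linalg.norm(np.maximum(q,0),axis=1)+np.minimum(q.max(1),0)
def B(p,lx,ly,z0,z1,x=0,y=0): return box(p,np.array([x,y,(z0+z1)/2]),np.array([lx/2,ly/2,(z1-z0)/2]))
def brk(w): return lambda p: np.minimum(B(p,.082,w,0,.048),B(p,.045,w,.0,.064))
def tray(L,ds):
    def f(p):
        d=[B(p,.117,L,0,.005)]+[B(p,.005,L,0,.02,x=s*.056) for s in(1,-1)]
        d+=[B(p,.117,.005,0,.02,y=y) for y in ds]
        return np.min(d,0)
    return f
M=dict(lampholder=lambda p:np.minimum(cyl(p,.025,0,.022),cyl(p,.021,0,.06)),
 switch=lambda p:np.minimum(B(p,.06,.04,0,.042),B(p,.045,.025,0,.048)),
 socket=lambda p:np.minimum(B(p,.06,.06,0,.042),cyl(p,.024,0,.045)),
 breaker1=brk(.018),breaker2=brk(.036),breaker3=brk(.054),
 junction_box=lambda p:cyl(p,.034,0,.04),tape=lambda p:cyl(p,.033,0,.019),
 tray3=tray(.265,[-.130,-.0433,.0433,.130]),tray2=tray(.18,[-.0875,0,.0875]))
def fit(name,P,x0,y0,z0=0.,rad=.075,zmin=.006,zmax=.068,yaws=range(0,180,20)):
    rad=.165 if name=='tray3' else .115 if name=='tray2' else rad
    if 'tray' in name: zmin,zmax=.003,.022
    m=(np.hypot(P[:,0]-x0,P[:,1]-y0)<rad)&(P[:,2]>zmin+z0)&(P[:,2]<zmax+z0); Q=P[m]
    if len(Q)>4000: Q=Q[np.random.default_rng(0).choice(len(Q),4000,False)]
    best=None
    def res(v):
        c,s=np.cos(v[2]),np.sin(v[2]); d=Q-[v[0],v[1],z0+v[3]]
        return M[name](np.stack([c*d[:,0]+s*d[:,1],-s*d[:,0]+c*d[:,1],d[:,2]],1))
    for a in yaws:
        r=least_squares(res,[x0,y0,np.radians(a),0],loss='soft_l1',f_scale=.002,x_scale=[.01,.01,.1,.003])
        if best is None or r.cost<best.cost: best=r
    e=np.abs(res(best.x)); v=best.x
    return v[0],v[1],(np.degrees(v[2])+90)%180-90,v[3],np.median(e),len(Q)
E
python3 - <<'E'
from fit import *
Ps=[]
for n in ["scene","side"]:
    s=manip.snapshot(n); W=cloud(s).reshape(-1,3); W=W[~np.isnan(W[:,0])]; Ps.append(W)
    print(n,"table z",np.median(W[(abs(W[:,0]-.5)<.3)&(abs(W[:,1])<.4)&(abs(W[:,2])<.006)][:,2]))
g=dict(tray3=(.61,-.16),tray2=(.615,.09),lampholder=(.43,.222),switch=(.457,-.253),socket=(.447,-.129),breaker1=(.45,.12),breaker2=(.504,-.375),breaker3=(.448,-.015),junction_box=(.456,.35),tape=(.571,.38))
for k,(x,y) in g.items():
    for i,P in enumerate(Ps+[np.vstack(Ps)]):
        rad=.05
        r=fit(k,P,x,y,rad=rad,yaws=range(0,180,45) if 'tray' not in k else (0,20,-20)); print(k,i,np.round(r,4))
E
```

```text
scene table z 0.00010769836554858005
side table z -0.0018606401910610112
tray3 0 [ 6.0710e-01 -1.4990e-01  8.5293e+00  2.0000e-04  1.2000e-03  4.0000e+03]
tray3 1 [ 6.0760e-01 -1.4740e-01  8.7813e+00 -1.1000e-03  8.0000e-04  4.0000e+03]
tray3 2 [ 6.0680e-01 -1.4810e-01  8.7865e+00 -5.0000e-04  1.1000e-03  4.0000e+03]
tray2 0 [6.1620e-01 9.7900e-02 3.5531e+00 5.3000e-03 1.4000e-03 2.2360e+03]
tray2 1 [6.24500e-01 8.60000e-02 1.88955e+01 5.20000e-03 2.20000e-03 1.48800e+03]
tray2 2 [6.1700e-01 9.1400e-02 4.4897e+00 5.2000e-03 1.7000e-03 3.7240e+03]
lampholder 0 [ 4.25500e-01  2.35500e-01 -7.43262e+01  1.00000e-03  1.10000e-03
  4.08000e+02]
lampholder 1 [ 4.25600e-01  2.38000e-01  7.03583e+01 -1.40000e-03  8.00000e-04
  4.46000e+02]
lampholder 2 [ 4.25700e-01  2.37100e-01  6.50297e+01 -4.00000e-04  1.10000e-03
  8.54000e+02]
switch 0 [ 4.54500e-01 -2.48400e-01  1.60067e+01 -2.00000e-04  1.00000e-03
  5.05000e+02]
switch 1 [ 4.53600e-01 -2.45900e-01  1.63159e+01 -2.10000e-03  6.00000e-04
  9.97000e+02]
switch 2 [ 4.53900e-01 -2.46400e-01  1.62726e+01 -1.70000e-03  9.00000e-04
  1.50200e
[... 886 characters left out ...]
01  5.20000e-03 -1.50586e+01 -1.90000e-03  6.00000e-04
  1.16000e+03]
breaker3 2 [ 4.44200e-01  5.00000e-03 -1.48376e+01 -1.30000e-03  9.00000e-04
  1.79900e+03]
junction_box 0 [ 4.56800e-01  3.67700e-01 -6.11952e+01  5.00000e-04  1.30000e-03
  5.56000e+02]
junction_box 1 [ 4.56700e-01  3.70200e-01 -1.51602e+01 -1.70000e-03  1.00000e-03
  5.11000e+02]
junction_box 2 [ 4.57100e-01  3.69300e-01 -7.62392e+01 -6.00000e-04  1.40000e-03
  1.06700e+03]
tape 0 [ 5.71400e-01  3.85300e-01  7.42365e+01 -6.00000e-04  1.30000e-03
  3.67000e+02]
tape 1 [ 5.71800e-01  3.88000e-01  5.37832e+01 -2.80000e-03  1.10000e-03
  2.56000e+02]
tape 2 [ 5.719e-01  3.866e-01  8.728e+01 -1.600e-03  1.500e-03  6.230e+02]
```

Run:
```python
from fit import *
Ps=[]
for n in ["scene","side"]:
    s=manip.snapshot(n); W=cloud(s).reshape(-1,3); W=W[~np.isnan(W[:,0])]; Ps.append(W)
g=dict(tray3=(.607,-.149),tray2=(.61,.125),lampholder=(.4255,.2365),switch=(.454,-.247),socket=(.448,-.1205),breaker1=(.452,.112),breaker2=(.5045,-.3755),breaker3=(.4437,.004))
P=np.vstack(Ps)
for k,(x,y) in g.items():
    for P in Ps:
      for it in range(3 if k=='tray2' else 1):
        r=fit(k,P,x,y,rad=.055,yaws=range(0,180,45) if 'tray' not in k else (0,20,-20)); x,y=r[:2]
      print(k,np.round(r,4).tolist())
```

```text
tray3 [0.6057, -0.1499, 9.3843, 0.0002, 0.0011, 4000.0]
tray3 [0.6076, -0.1473, 8.6816, -0.0011, 0.0008, 4000.0]
tray2 [0.6122, 0.1456, 1.3945, 0.0002, 0.0009, 2751.0]
tray2 [0.6115, 0.1474, 1.0062, -0.0012, 0.0006, 1691.0]
lampholder [0.4255, 0.2355, -8.1242, 0.0008, 0.0011, 411.0]
lampholder [0.4257, 0.238, -36.7288, -0.0012, 0.0008, 444.0]
switch [0.4546, -0.2483, 16.7362, -0.0003, 0.0009, 504.0]
switch [0.4537, -0.2459, 16.1527, -0.002, 0.0006, 999.0]
socket [0.4484, -0.1219, 31.946, 0.0002, 0.001, 703.0]
socket [0.4479, -0.1194, 31.7426, -0.0019, 0.0006, 1121.0]
breaker1 [0.4524, 0.1108, -9.2582, 0.0001, 0.0006, 294.0]
breaker1 [0.4516, 0.1132, -9.3492, -0.0019, 0.0008, 687.0]
breaker2 [0.5052, -0.3765, -8.0721, 0.0003, 0.0007, 691.0]
breaker2 [0.5037, -0.3741, -8.1144, -0.0016, 0.0007, 1230.0]
breaker3 [0.4438, 0.0022, -15.5219, 0.0001, 0.0012, 664.0]
breaker3 [0.4435, 0.0052, -14.9927, -0.0019, 0.0006, 1221.0]
```

```bash
cat > pl.py <<'E'
from h import *
import sys
# usage: pl.py "x y z psi; x y z psi; ..." -> tool deltas for each successive call (chained prediction)
o=manip.get_obs(); p=np.array(o["position"]); Rm=R.from_euler('xyz',o["eef_rot"],degrees=True)
print("t",round(o["time"],2),"pos",np.round(p,4),"rot",np.round(o["eef_rot"],2),"F",np.round(o["ft_force"],1),"w",round(o["grip_width"],4),"q",np.round(o["qpos"],0))
psi=o["eef_rot"][2]
for w in sys.argv[1].split(';'):
    x,y,z,ps=map(float,w.split())
    d=Rm.inv().apply(np.array([x,y,z])-p)
    tw=-((ps-psi+180)%360-180)   # tool z is down
    L=np.linalg.norm(d)
    print("d",np.round(d,3).tolist(),"tw",round(np.radians(tw),3),"rows>=",int(np.ceil(max(L/.05,abs(tw)/8.59))))
    p=np.array([x,y,z]);psi=ps;Rm=R.from_euler('xyz',[180,0,ps],degrees=True)
E
python3 pl.py ".3 .5 .2 165.3; .4256 .2367 .15 165.3; .4256 .2367 .027 165.3"
```

```text
t 1.35 pos [0.1707 0.6531 0.2014] rot [180.    -0.   165.35] F [0.6 0.4 0. ] w 0.0857 q [-77.  27.  -3.  88.   1.  65.  -5.]
d [-0.164, -0.115, 0.001] tw 0.001 rows>= 5
d [-0.188, -0.223, 0.05] tw -0.0 rows>= 6
d [0.0, -0.0, 0.123] tw -0.0 rows>= 3
```

Call:
move_arm(deltas=[[[-0.164, -0.115, 0.001, 0, 1], [-0.164, -0.115, 0.001, 0, 1], [-0.164, -0.115, 0.001, 0, 1], [-0.164, -0.115, 0.001, 0, 1], [-0.164, -0.115, 0.001, 0, 1]]], newtons=50)

```text
time: 1.85
position: [0.3075, 0.4936, 0.2008]
eef_rot: [-179.9, 0.2, 164.6]
ft_force: [0.8, -0.5, -0.1]
grip_width: 0.0854
```

Call:
move_arm(deltas=[[[-0.188, -0.223, 0.05, 0, 1], [-0.188, -0.223, 0.05, 0, 1], [-0.188, -0.223, 0.05, 0, 1], [-0.188, -0.223, 0.05, 0, 1], [-0.188, -0.223, 0.05, 0, 1]]])

```text
time: 2.35
position: [0.407, 0.2763, 0.1609]
eef_rot: [-179.9, 0.3, 164.7]
ft_force: [0.8, 0.9, -0.4]
grip_width: 0.0855
```

```bash
python3 pl.py ".4256 .2367 .1 165.3; .4256 .2367 .027 165.3"
```

```text
t 2.35 pos [0.407  0.2763 0.1609] rot [-179.93    0.28  164.66] F [ 0.8  0.9 -0.4] w 0.0855 q [-45.  12.   6. 115.  -1.  53.  37.]
d [-0.028, -0.033, 0.061] tw -0.011 rows>= 2
d [0.0, -0.0, 0.073] tw -0.0 rows>= 2
```

Call:
move_arm(deltas=[[[-0.028, -0.033, 0.061, -0.011, 1], [-0.028, -0.033, 0.061, -0.011, 1], [-0.028, -0.033, 0.061, -0.011, 1], [-0.028, -0.033, 0.061, -0.011, 1], [-0.028, -0.033, 0.061, -0.011, 1]]])

```text
time: 2.85
position: [0.426, 0.2393, 0.1014]
eef_rot: [179.9, 0.4, 165.4]
ft_force: [-0.5, -0.1, 0.4]
grip_width: 0.0854
```

```bash
python3 pl.py ".4256 .2367 .027 165.3"
python3 - <<'E'
from h import *
s=manip.snapshot("wrist"); cv2.imwrite("pics/w1.png",s["color"])
E
```

```text
t 2.85 pos [0.426  0.2393 0.1014] rot [179.91   0.36 165.44] F [-0.5 -0.1  0.4] w 0.0854 q [-40.  16.   7. 119.  -3.  44.  44.]
d [0.0, -0.003, 0.074] tw 0.002 rows>= 2
```

View pics/w1.png

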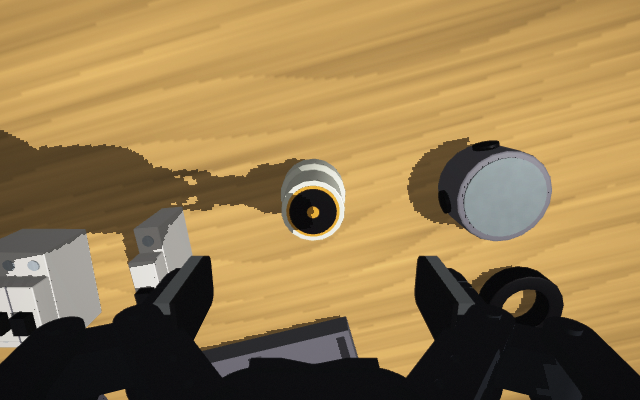

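The lamp holder's mouth is at px (313,212), centred between the pads (cols 212 and 417), so I'll descend.

Call:
move_arm(deltas=[[[0, -0.003, 0.04, 0, 1], [0, -0.003, 0.074, 0, 1], [0, -0.003, 0.074, 0, 1], [0, -0.003, 0.074, 0, 1], [0, -0.003, 0.074, 0, 1]]])

```text
time: 3.4
position: [0.427, 0.2378, 0.0293]
eef_rot: [179.7, 0.5, 165.5]
ft_force: [-0.5, 0.9, 0.3]
grip_width: 0.0854
```

Call:
move_arm(deltas=[[[0, 0, 0, 0, 0], [0, 0, 0, 0, 0], [0, 0, 0, 0, 0], [0, 0, 0, 0, 0], [0, 0, 0, 0, 0]]], newtons=50)

```text
time: 3.9
position: [0.4257, 0.2311, 0.0309]
eef_rot: [-179.6, 0.3, 165.4]
ft_force: [-9.2, -26.0, 45.5]
grip_width: 0.0126
```

```bash
python3 pl.py ".4256 .2367 .17 165.3; .515 .04 .17 170;.6067 -.1487 .15 175;.6067 -.1487 .035 175"
```

```text
t 3.9 pos [0.4257 0.2311 0.0309] rot [-179.61    0.3   165.41] F [ -9.2 -26.   45.5] w 0.0126 q [-39.  23.   6. 122.  -4.  35.  45.]
d [0.001, 0.004, -0.139] tw 0.002 rows>= 3
d [-0.136, -0.168, -0.0] tw -0.082 rows>= 5
d [-0.123, -0.17, 0.02] tw -0.087 rows>= 5
d [0.0, -0.0, 0.115] tw -0.0 rows>= 3
```

Run:
```python
from h import *
s=manip.snapshot("wrist"); t=manip.snapshot("side"); u=manip.snapshot("scene")
cv2.imwrite("pics/w2.png",s["color"]); 
a=cv2.resize(t["color"][80:200,180:360],None,fx=4,fy=4); cv2.imwrite("pics/s2.png",a)
cv2.imwrite("pics/c2.png",cv2.resize(u["color"][110:230,300:480],None,fx=4,fy=4))
o=manip.get_obs();print(o["grip_width"],o["ft_force"],o["position"])
```

```text
9.415661442201106e-05 [ 0.44956108  0.87809586 -0.78146135] [0.42772912 0.23436278 0.03057284]
```

View pics/w2.png

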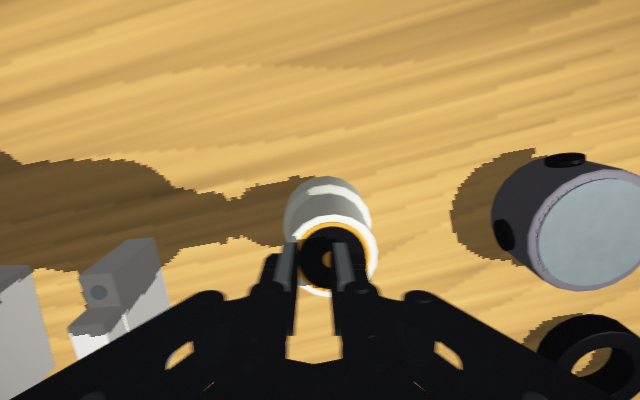

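View pics/s2.png

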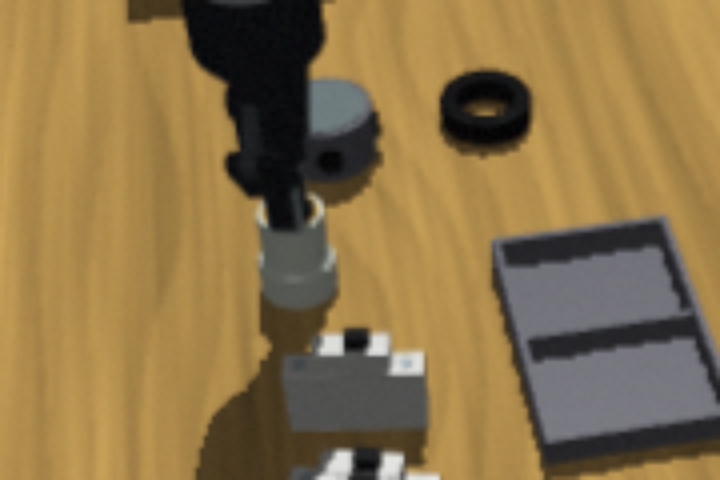

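View pics/c2.png

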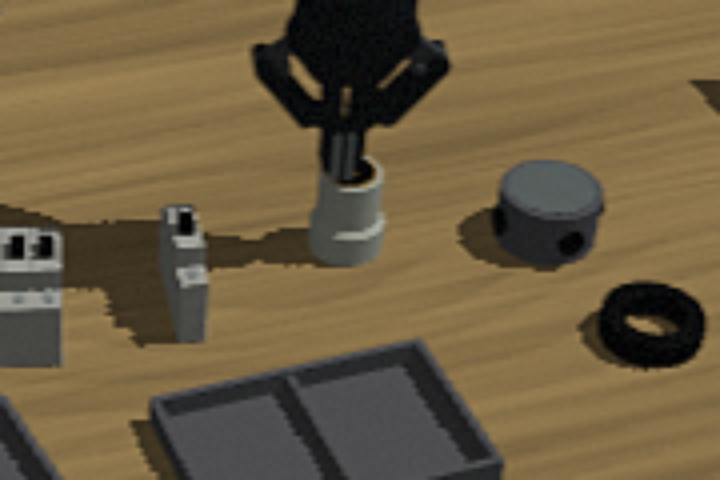

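Run:
```python
from fit import *
for n in ["scene","side"]:
    s=manip.snapshot(n); W=cloud(s); P=W.reshape(-1,3); P=P[~np.isnan(P[:,0])]
    f=manip.outline_of(s,"lampholder"); 
    for k in f[:2]:
        Q=W[k["mask"]]; Q=Q[~np.isnan(Q[:,0])]
        print(n,k["p"],len(Q),np.round(np.percentile(Q,[2,50,98],axis=0),3).tolist())
    r=fit("lampholder",P,.4256,.2367,rad=.04,zmax=.062,yaws=(0,)); print(np.round(r,4).tolist())
s=manip.snapshot("wrist");W=cloud(s)
for u,v in [(290,270),(340,270),(325,255),(365,250),(325,225),(330,190),(340,280),(320,290)]: print(u,v,np.round(W[v,u],3))
```

```text
scene 0.57 387 [[0.42, 0.212, 0.001], [0.443, 0.228, 0.032], [0.452, 0.254, 0.063]]
[0.4257, 0.2361, -80.9729, 0.0002, 0.001, 349.0]
side 0.74 433 [[0.404, 0.213, -0.002], [0.427, 0.221, 0.028], [0.45, 0.244, 0.061]]
[0.4258, 0.2388, -22.4218, -0.0009, 0.0008, 383.0]
290 270 [0.42  0.229 0.082]
340 270 [0.425 0.248 0.082]
325 255 [0.419 0.244 0.078]
365 250 [0.43  0.261 0.061]
325 225 [0.413 0.246 0.063]
330 190 [0.408 0.251 0.026]
340 280 [0.425 0.248 0.09 ]
320 290 [0.418 0.242 0.105]
```

Run:
```python
from fit import *
s=manip.snapshot("wrist");W=cloud(s);print(s["fx"],manip.get_obs()["grip_width"],manip.get_obs()["position"])
cv2.imwrite("pics/w3.png",cv2.resize(s["color"][150:330,220:420],None,fx=4,fy=3.3))
t=manip.snapshot("scene");cv2.imwrite("pics/c3.png",cv2.resize(t["color"][110:200,340:430],None,fx=6,fy=6,interpolation=cv2.INTER_NEAREST))
```

```text
342.75722784295294 5.346692472686392e-05 [0.42784283 0.23648105 0.03031719]
```

View pics/w3.png

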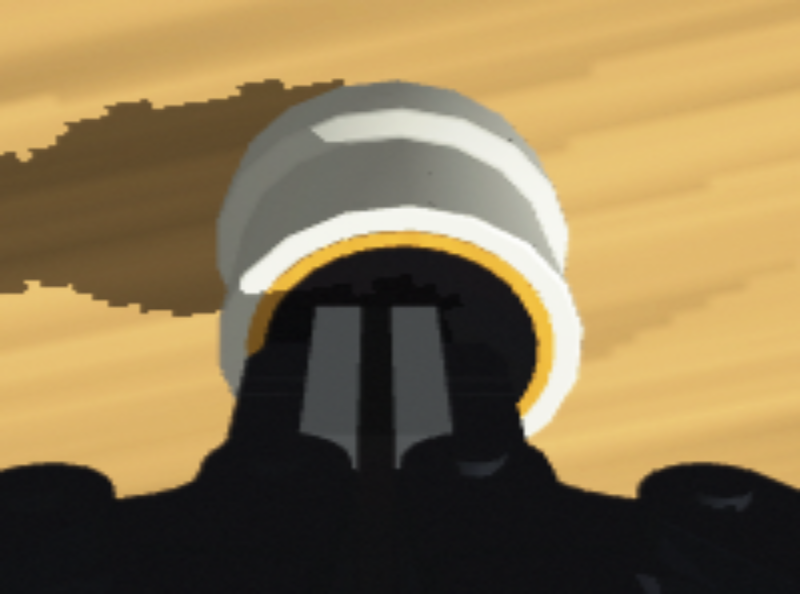

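View pics/c3.png

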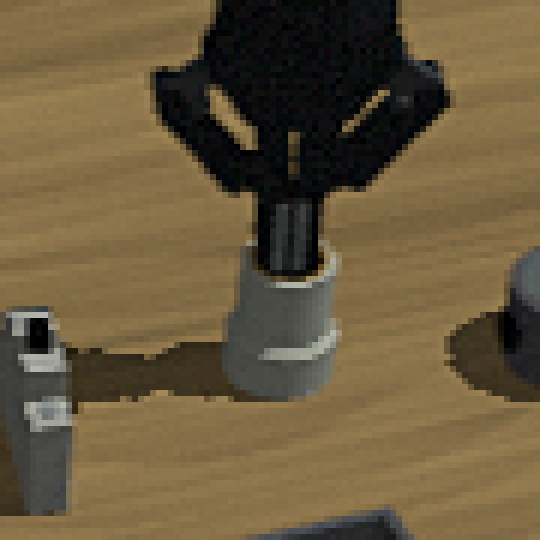

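Run:
```python
from fit import *
s=manip.snapshot("wrist");W=cloud(s);o=manip.get_obs();p=o["position"];print(p)
for dz in (0,.01,.02,.03,.04):
    print(dz,cv2.projectPoints(np.array([[p[0],p[1],p[2]+dz]]),s["rvec"],s["tvec"],np.array([[s["fx"],0,s["cx"]],[0,s["fy"],s["cy"]],[0,0,1.]]),None)[0].ravel())
for v in range(225,300,5): print(v,[np.round(W[v,u],3).tolist() for u in (303,313,325,345)])
```

```text
[0.42786149 0.23645245 0.03031778]
0 [312.24543344 233.1023423 ]
0.01 [312.23920365 240.52071962]
0.02 [312.23225642 248.79342198]
0.03 [312.22446023 258.0770469 ]
0.04 [312.21564936 268.56895489]
225 [[0.411, 0.237, 0.062], [0.412, 0.241, 0.061], [0.413, 0.246, 0.061], [0.416, 0.255, 0.06]]
230 [[0.413, 0.236, 0.063], [0.414, 0.24, 0.062], [0.415, 0.246, 0.062], [0.418, 0.254, 0.062]]
235 [[0.415, 0.235, 0.061], [0.416, 0.24, 0.062], [0.418, 0.245, 0.062], [0.42, 0.254, 0.062]]
240 [[0.418, 0.235, 0.062], [0.419, 0.239, 0.062], [0.42, 0.244, 0.062], [0.422, 0.253, 0.062]]
245 [[0.417, 0.235, 0.068], [0.419, 0.239, 0.067], [0.42, 0.244, 0.067], [0.424, 0.252, 0.063]]
250 [[0.417, 0.235, 0.073], [0.418, 0.239, 0.073], [0.419, 0.244, 0.073], [0.427, 0.252, 0.062]]
255 [[0.418, 0.235, 0.077], [0.419, 0.239, 0.076], [0.42, 0.244, 0.078], [0.429, 0.251, 0.062]]
260 [[0.417, 0.236, 0.083], [0.419, 0.239, 0.082], [0.42, 0.244, 0.081], [0.426, 0.251, 0.074]]
265 [[0.418, 0.236, 0.086], [0.418, 0.239, 0.086], [0.42, 0.244, 0.086], [0.427, 0.251, 0.076]]
270 [[0.417, 0.236, 0.09], [0.418, 0.239, 0.091], [0.419, 0.244, 0.09], [0.426, 0.25, 0.081]]
275 [[0.417, 0.236, 0.094], [0.418, 0.239, 0.094], [0.419, 0.243, 0.094], [0.425, 0.25, 0.087]]
280 [[0.417, 0.236, 0.097], [0.418, 0.239, 0.097], [0.42, 0.243, 0.097], [0.425, 0.25, 0.09]]
285 [[0.417, 0.236, 0.102], [0.419, 0.239, 0.099], [0.419, 0.243, 0.102], [0.418, 0.25, 0.106]]
290 [[0.416, 0.236, 0.106], [0.422, 0.238, 0.098], [0.418, 0.243, 0.106], [0.419, 0.25, 0.106]]
295 [[0.416, 0.237, 0.109], [0.424, 0.238, 0.098], [0.418, 0.243, 0.108], [0.42, 0.249, 0.109]]
```

The lamp holder is still upright and in place, but the shut fingers are inside its mouth. The pads must have slipped through or over the rim while closing fast. I'll back out straight up, then redo it gently.

Call:
move_arm(deltas=[[[0, 0, -0.01, 0, 0], [0, 0, -0.02, 0, 0], [0, 0, -0.03, 0, 0], [0, 0, -0.03, 0, 0]]], newtons=30)

```text
time: 4.85
position: [0.4285, 0.2375, 0.0619]
eef_rot: [179.6, 0.7, 165.5]
ft_force: [-0.4, 0.5, 0.6]
grip_width: -0.0002
```

```bash
python3 - <<'E'
from fit import *
print({k:np.round(v,3) for k,v in manip.get_obs().items() if k in("ft_force","position","time")})
for n in ["scene","side"]:
    s=manip.snapshot(n); W=cloud(s); P=W.reshape(-1,3); P=P[~np.isnan(P[:,0])]
    r=fit("lampholder",P,.4256,.2367,rad=.04,zmax=.062,yaws=(0,)); print(np.round(r,4).tolist())
    cv2.imwrite(f"pics/{n}4.png",s["color"])
E
python3 pl.py ".4256 .2367 .14 165.3"
```

```text
{'time': np.float64(4.85), 'position': array([0.429, 0.238, 0.062]), 'ft_force': array([-0.382,  0.523,  0.625])}
[0.4255, 0.2358, 45.3976, 0.0001, 0.0011, 398.0]
[0.4257, 0.2385, -63.4641, -0.0012, 0.0008, 450.0]
t 4.95 pos [0.4276 0.2368 0.0606] rot [179.76   0.58 165.47] F [ 0.4 -0.3 -0.6] w 0.0 q [-40.  20.   7. 121.  -3.  38.  45.]
d [0.001, -0.0, -0.079] tw 0.003 rows>= 2
```

Call:
move_arm(deltas=[[[0.001, 0, -0.04, 0, 1], [0.001, 0, -0.08, 0, 1], [0.001, 0, -0.08, 0, 1], [0.001, 0, -0.08, 0, 1], [0.001, 0, -0.08, 0, 1]]])

```text
time: 5.45
position: [0.4248, 0.2364, 0.1395]
eef_rot: [179.9, 0.5, 165.5]
ft_force: [-0.3, 0.2, -0.8]
grip_width: 0.0724
```

Call:
move_arm(deltas=[[[0, 0, 0, 0, 1], [0, 0, 0, 0, 1], [0, 0, 0, 0, 1]]])

```text
time: 5.75
position: [0.4244, 0.2361, 0.1387]
eef_rot: [179.9, 0.4, 165.5]
ft_force: [0.3, 0.4, 0.1]
grip_width: 0.0857
```

```bash
python3 pl.py ".4256 .2370 .024 165.3"
```

```text
t 5.75 pos [0.4244 0.2361 0.1387] rot [179.94   0.42 165.48] F [0.3 0.4 0.1] w 0.0857 q [-41.  13.   8. 118.  -2.  49.  43.]
d [-0.0, 0.001, 0.115] tw 0.003 rows>= 3
```

Call:
move_arm(deltas=[[[0, 0.001, 0.05, 0, 1], [0, 0.001, 0.1, 0, 1], [0, 0.001, 0.114, 0, 1], [0, 0.001, 0.114, 0, 0.7], [0, 0.001, 0.114, 0, 0.55]]])

```text
time: 6.25
position: [0.426, 0.2372, 0.0249]
eef_rot: [179.9, 0.4, 165.5]
ft_force: [1.3, 1.2, -0.3]
grip_width: 0.0585
```

Call:
move_arm(deltas=[[[0, 0, 0, 0, 0.52], [0, 0, 0, 0, 0.5], [0, 0, 0, 0, 0.47]]])

```text
time: 6.55
position: [0.4272, 0.2383, 0.0264]
eef_rot: [179.8, 0.6, 165.5]
ft_force: [-0.5, 1.0, 5.0]
grip_width: 0.0404
```

Call:
move_arm(deltas=[[[0, 0, 0, 0, 0.45]]])

```text
time: 6.65
position: [0.4275, 0.2385, 0.0271]
eef_rot: [179.7, 0.6, 165.5]
ft_force: [-0.5, 0.5, -1.0]
grip_width: 0.039
```

```bash
python3 pl.py ".4256 .2370 .024 165.3"
python3 - <<'E'
from h import *
s=manip.snapshot("wrist");t=manip.snapshot("scene")
cv2.imwrite("pics/w5.png",np.hstack([cv2.resize(s["color"][130:330,200:430],(400,348)),cv2.resize(t["color"][110:200,340:430],(348,348),interpolation=0)]))
E
```

```text
t 6.65 pos [0.4275 0.2385 0.0271] rot [179.71   0.62 165.49] F [-0.5  0.5 -1. ] w 0.039 q [-39.  23.   6. 122.  -4.  34.  45.]
d [0.002, -0.002, 0.003] tw 0.003 rows>= 1
```

View pics/w5.png

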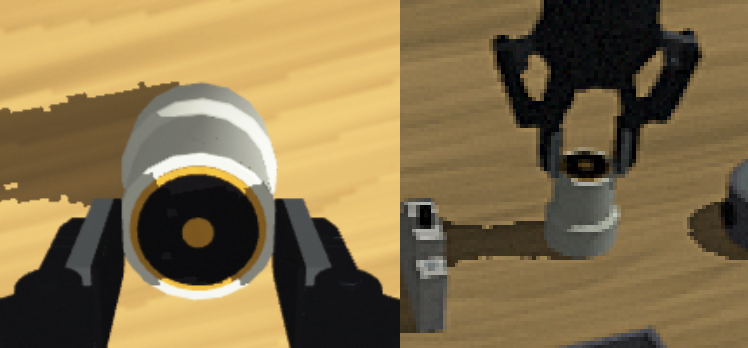

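Call:
move_arm(deltas=[[[0, 0, 0, 0, 0.4], [0, 0, 0, 0, 0.4], [0, 0, 0, 0, 0.4]]])

```text
time: 7.05
position: [0.4274, 0.2384, 0.0268]
eef_rot: [179.7, 0.6, 165.5]
ft_force: [-0.6, 0.8, 1.3]
grip_width: 0.0385
```

Call:
move_arm(deltas=[[[0, 0, -0.01, 0, 0.4], [0, 0, -0.02, 0, 0.4], [0, 0, -0.03, 0, 0.4], [0, 0, -0.04, 0, 0.4]]])

```text
time: 7.45
position: [0.427, 0.2383, 0.0679]
eef_rot: [179.7, 0.6, 165.5]
ft_force: [-0.2, 0.1, -0.8]
grip_width: 0.0386
```

```bash
python3 pl.py ".4256 .2370 .024 165.3"
python3 - <<'E'
from h import *
s=manip.snapshot("wrist");t=manip.snapshot("scene")
cv2.imwrite("pics/w6.png",np.hstack([cv2.resize(s["color"][130:330,200:430],(400,348)),cv2.resize(t["color"][110:200,340:430],(348,348),interpolation=0)]))
E
```

```text
t 7.45 pos [0.427  0.2383 0.0679] rot [179.7    0.62 165.48] F [-0.2  0.1 -0.8] w 0.0386 q [-40.  19.   7. 121.  -3.  39.  44.]
d [0.002, -0.002, 0.044] tw 0.003 rows>= 1
```

View pics/w6.png

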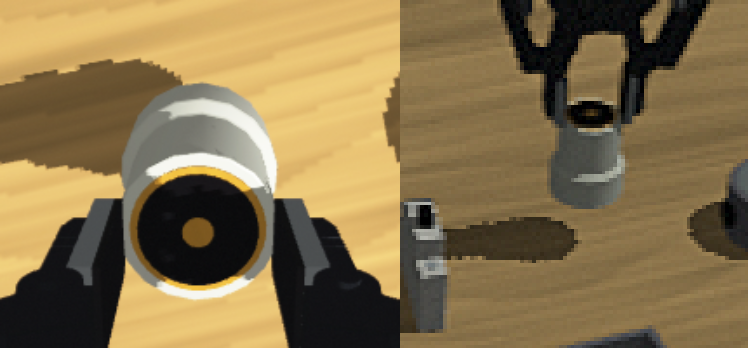

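```bash
python3 pl.py ".45 .19 .14 165.5; .53 .02 .14 165.5;.6067 -.1487 .13 165.5; .6067 -.1487 .034 165.5"
```

```text
t 7.55 pos [0.428  0.239  0.0686] rot [179.57   0.73 165.48] F [ 0.6 -0.8 -0.8] w 0.0385 q [-40.  19.   7. 121.  -3.  39.  44.]
d [-0.034, -0.041, -0.071] tw -0.0 rows>= 2
d [-0.12, -0.145, -0.0] tw -0.0 rows>= 4
d [-0.116, -0.144, 0.01] tw -0.0 rows>= 4
d [0.0, -0.0, 0.096] tw -0.0 rows>= 2
```

Call:
move_arm(deltas=[[[0, 0, -0.03, 0, 0.4], [-0.015, -0.02, -0.06, 0, 0.4], [-0.034, -0.041, -0.071, 0, 0.4]]])

```text
time: 7.85
position: [0.4507, 0.1916, 0.1423]
eef_rot: [179.4, 0.9, 165.7]
ft_force: [0.5, -0.1, -1.6]
grip_width: 0.0385
```

Call:
move_arm(deltas=[[[-0.025, -0.03, 0, 0, 0.4], [-0.05, -0.06, 0, 0, 0.4], [-0.075, -0.09, 0, 0, 0.4], [-0.1, -0.12, 0, 0, 0.4], [-0.12, -0.145, 0, 0, 0.4]]])

```text
time: 8.35
position: [0.5315, 0.019, 0.1426]
eef_rot: [179.4, 0.9, 165.6]
ft_force: [-0.7, 0.9, -1.3]
grip_width: 0.038
```

Call:
move_arm(deltas=[[[-0.028, -0.034, 0, 0, 0.4], [-0.056, -0.07, 0, 0, 0.4], [-0.085, -0.105, 0, 0, 0.4], [-0.116, -0.144, 0.01, 0, 0.4], [-0.116, -0.144, 0.01, 0, 0.4]]])

```text
time: 8.85
position: [0.6081, -0.1582, 0.1318]
eef_rot: [179.7, 0.9, 165.0]
ft_force: [-1.0, -0.3, -0.8]
grip_width: 0.0384
```

```bash
python3 pl.py ".6067 -.1487 .06 165.5;.6067 -.1487 .034 165.5"
```

```text
t 8.85 pos [ 0.6081 -0.1582  0.1318] rot [179.72   0.95 165.  ] F [-1.  -0.3 -0.8] w 0.0384 q [ -2.  26.  18. 100. -10.  54.  95.]
d [0.005, 0.008, 0.072] tw -0.009 rows>= 2
d [0.0, -0.0, 0.026] tw -0.0 rows>= 1
```

Call:
move_arm(deltas=[[[0.005, 0.008, 0.03, -0.009, 0.4], [0.005, 0.008, 0.06, -0.009, 0.4], [0.005, 0.008, 0.072, -0.009, 0.4], [0.005, 0.008, 0.072, -0.009, 0.4], [0.005, 0.008, 0.072, -0.009, 0.4]]])

```text
time: 9.35
position: [0.6073, -0.1491, 0.0606]
eef_rot: [179.7, 1.0, 165.5]
ft_force: [-0.5, -0.4, -0.6]
grip_width: 0.0381
```

```bash
python3 pl.py ".6067 -.1487 .034 165.5"
python3 - <<'E'
from h import *
s=manip.snapshot("wrist");t=manip.snapshot("scene")
cv2.imwrite("pics/w7.png",np.hstack([cv2.resize(s["color"],(480,300)),cv2.resize(t["color"][180:300,180:340],(320,300),interpolation=0)]))
E
```

```text
t 9.35 pos [ 0.6073 -0.1491  0.0606] rot [179.73   1.03 165.52] F [-0.5 -0.4 -0.6] w 0.0381 q [ -2.  31.  16. 104. -12.  46.  96.]
d [0.001, 0.0, 0.027] tw 0.0 rows>= 1
```

View pics/w7.png

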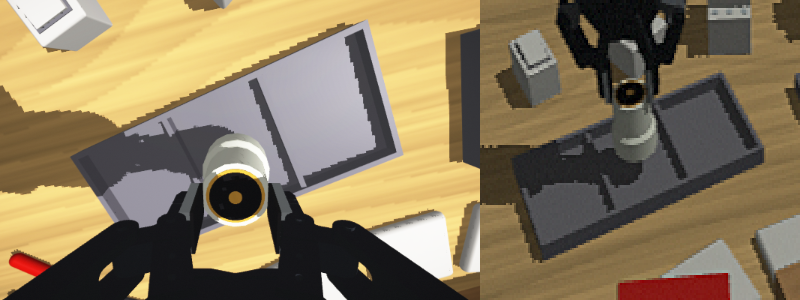

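Call:
move_arm(deltas=[[[0.001, 0, 0.015, 0, 0.4], [0.001, 0, 0.024, 0, 0.4], [0.001, 0, 0.028, 0, 0.4], [0.001, 0, 0.028, 0, 0.4]]])

```text
time: 9.85
position: [0.607, -0.1489, 0.0326]
eef_rot: [179.7, 1.0, 165.5]
ft_force: [0.4, 0.7, -0.9]
grip_width: 0.0384
```

Call:
move_arm(deltas=[[[0, 0, 0, 0, 0.48], [0, 0, 0, 0, 0.55], [0, 0, 0, 0, 0.62], [0, 0, 0, 0, 0.65]]])

```text
time: 10.25
position: [0.6073, -0.149, 0.0329]
eef_rot: [179.7, 1.1, 165.5]
ft_force: [0.5, -0.2, -0.3]
grip_width: 0.0552
```

Call:
move_arm(deltas=[[[0, 0, -0.03, 0, 0.65], [0, 0, -0.07, 0, 0.65], [0, 0, -0.1, 0, 0.7], [0, 0, -0.12, 0, 0.8]]])

```text
time: 10.65
position: [0.606, -0.1495, 0.1559]
eef_rot: [179.7, 1.3, 165.5]
ft_force: [0.5, 0.6, 0.1]
grip_width: 0.0683
```

```bash
python3 - <<'E'
from fit import *
for n in ["scene","side"]:
    s=manip.snapshot(n); W=cloud(s); P=W.reshape(-1,3); P=P[~np.isnan(P[:,0])]
    r=fit("lampholder",P,.6067,-.1487,z0=.005,rad=.035,zmin=.006,zmax=.062,yaws=(0,)); print(np.round(r,4).tolist())
    cv2.imwrite(f"pics/{n}8.png",s["color"])
E
python3 pl.py ".56 -.2 .14 196.4;.454 -.247 .13 196.4;.454 -.247 .012 196.4"
```

```text
[0.6061, -0.1507, -19.9327, 0.0006, 0.0008, 525.0]
[0.6055, -0.1487, 23.0795, -0.001, 0.0006, 697.0]
t 10.75 pos [ 0.6072 -0.1498  0.1567] rot [179.67   1.5  165.5 ] F [-0.8 -0.7 -1.2] w 0.0685 q [ -3.  24.  18. 100.  -9.  56.  94.]
d [0.034, -0.061, 0.015] tw -0.539 rows>= 4
d [0.115, -0.015, 0.01] tw -0.0 rows>= 3
d [0.0, -0.0, 0.118] tw -0.0 rows>= 3
```

View pics/side8.png

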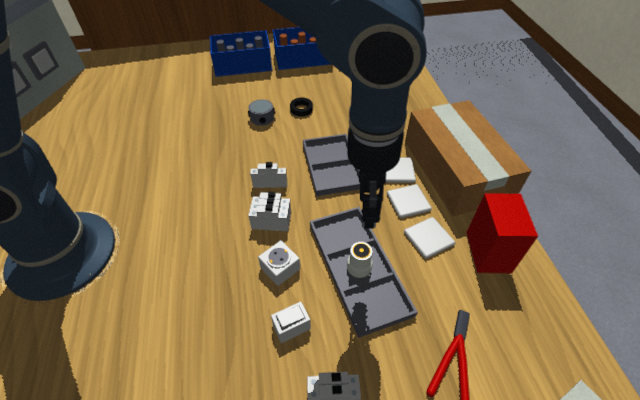

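Call:
move_arm(deltas=[[[0.017, -0.03, 0.007, -0.13, 0.9], [0.034, -0.061, 0.015, -0.26, 1], [0.034, -0.061, 0.015, -0.4, 1], [0.034, -0.061, 0.015, -0.539, 1], [0.034, -0.061, 0.015, -0.539, 1]]])

```text
time: 11.25
position: [0.5586, -0.2004, 0.1394]
eef_rot: [-179.6, 1.4, -163.7]
ft_force: [-0.2, 0.2, -0.4]
grip_width: 0.0858
```

```bash
python3 pl.py ".454 -.247 .12 196.4;.454 -.247 .012 196.4"
```

```text
t 11.25 pos [ 0.5586 -0.2004  0.1394] rot [-179.58    1.39 -163.65] F [-0.2  0.2 -0.4] w 0.0858 q [  7.  22.  12. 105.  -6.  52. 128.]
d [0.114, -0.015, 0.017] tw -0.001 rows>= 3
d [0.0, -0.0, 0.108] tw -0.0 rows>= 3
```

Call:
move_arm(deltas=[[[0.04, -0.005, 0.006, 0, 1], [0.08, -0.01, 0.012, 0, 1], [0.114, -0.015, 0.017, 0, 1], [0.114, -0.015, 0.017, 0, 1], [0.114, -0.015, 0.017, 0, 1]]])

```text
time: 11.75
position: [0.4535, -0.2469, 0.1194]
eef_rot: [-179.6, 1.4, -163.8]
ft_force: [0.9, -0.3, 0.8]
grip_width: 0.085
```

```bash
python3 pl.py ".454 -.247 .012 196.4"
python3 - <<'E'
from h import *
s=manip.snapshot("wrist");cv2.imwrite("pics/w9.png",s["color"])
E
```

```text
t 11.75 pos [ 0.4535 -0.2469  0.1194] rot [-179.61    1.38 -163.84] F [ 0.9 -0.3  0.8] w 0.085 q [ 13.  17.  13. 116.  -6.  47. 136.]
d [0.002, 0.0, 0.107] tw -0.004 rows>= 3
```

View pics/w9.png

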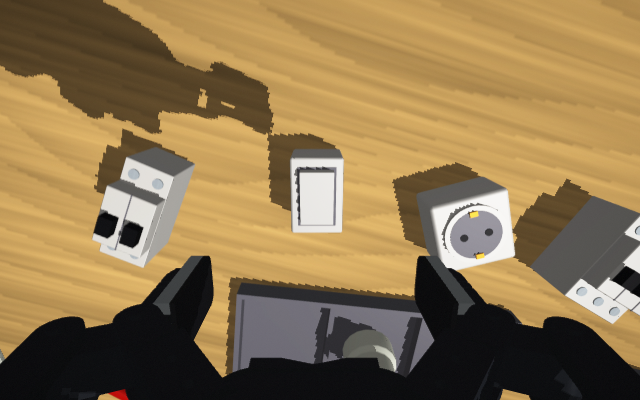

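Call:
move_arm(deltas=[[[0.001, 0, 0.045, 0, 1], [0.002, 0, 0.09, 0, 1], [0.002, 0, 0.107, -0.004, 1], [0.002, 0, 0.107, -0.004, 0.9], [0.002, 0, 0.107, -0.004, 0.7]]], newtons=35)

```text
time: 12.3
position: [0.457, -0.2466, 0.0129]
eef_rot: [-179.6, 1.5, -163.4]
ft_force: [0.5, 0.2, 0.2]
grip_width: 0.0638
```

Call:
move_arm(deltas=[[[0, 0, 0, 0, 0.6], [0, 0, 0, 0, 0.52], [0, 0, 0, 0, 0.47], [0, 0, 0, 0, 0.43], [0, 0, 0, 0, 0.4]]])

```text
time: 12.8
position: [0.4572, -0.2467, 0.0132]
eef_rot: [-179.5, 1.5, -163.4]
ft_force: [0.1, 0.1, -0.1]
grip_width: 0.0343
```

Call:
move_arm(deltas=[[[0, 0, 0, 0, 0.38], [0, 0, 0, 0, 0.38], [0, 0, 0, 0, 0.38]]])

```text
time: 13.1
position: [0.4571, -0.2467, 0.0132]
eef_rot: [-179.5, 1.5, -163.4]
ft_force: [1.0, 0.3, -0.4]
grip_width: 0.0327
```

Call:
move_arm(deltas=[[[0, 0, -0.01, 0, 0.38], [0, 0, -0.025, 0, 0.38], [0, 0, -0.05, 0, 0.38], [0, 0, -0.08, 0, 0.38], [0, 0, -0.1, 0, 0.38]]])

```text
time: 13.6
position: [0.455, -0.2471, 0.1157]
eef_rot: [-179.4, 1.6, -163.4]
ft_force: [1.5, -0.8, -0.5]
grip_width: 0.0326
```

```bash
python3 pl.py ".6203 -.2343 .11 189;.6203 -.2343 .018 189"
python3 - <<'E'
from h import *
s=manip.snapshot("wrist");t=manip.snapshot("side")
cv2.imwrite("pics/w10.png",np.hstack([cv2.resize(s["color"],(480,300)),cv2.resize(t["color"][200:400,200:420],(320,300),interpolation=0)]))
E
```

```text
t 13.6 pos [ 0.455  -0.2471  0.1157] rot [-179.44    1.61 -163.45] F [ 1.5 -0.8 -0.5] w 0.0326 q [ 13.  17.  13. 116.  -6.  46. 137.]
d [-0.162, -0.035, 0.011] tw 0.132 rows>= 4
d [0.0, -0.0, 0.092] tw -0.0 rows>= 2
```

View pics/w10.png

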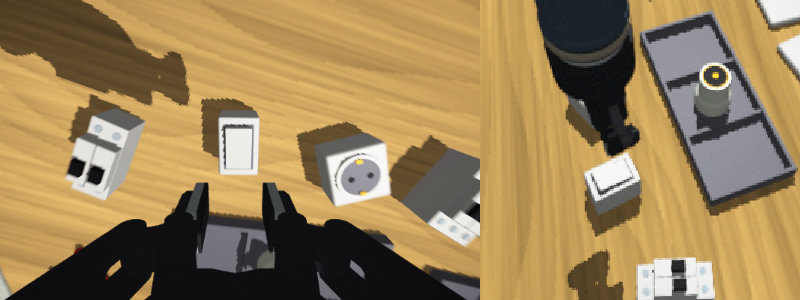

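The switch wasn't taken. The fingers closed to the commanded 33 mm without contact, so I suspect the real fingertips sit higher than the reported TCP. I'll measure them from wrist depth.

Run:
```python
from fit import *
s=manip.snapshot("wrist");W=cloud(s);o=manip.get_obs();p=o["position"];print(p,o["grip_width"])
Rm=R.from_euler('xyz',o["eef_rot"],degrees=True)
T=Rm.inv().apply((W.reshape(-1,3)-p)).reshape(W.shape)  # tool frame
m=(np.abs(T[...,1])<.06)&(T[...,2]>-.08)&(T[...,2]<.03)&(np.abs(T[...,0])<.03)
Q=T[m]; print(len(Q))
for sgn in(1,-1):
    q=Q[Q[:,1]*sgn>0]
    print(sgn,"max z",np.round(np.percentile(q[:,2],[90,95,98,99.5,100]),4),np.round(q[np.argsort(-q[:,2])[:5]],4).tolist())
# switch in cloud
sc=manip.snapshot("scene");P=cloud(sc).reshape(-1,3);P=P[~np.isnan(P[:,0])]
print(np.round(fit("switch",P,.454,-.247,rad=.055,yaws=(0,45)),4))
```

```text
[ 0.45531689 -0.24712385  0.11495097] 0.03265320341520318
5584
1 max z [-0.0436 -0.0398 -0.0368 -0.0343 -0.0322] [[-0.0065, 0.0152, -0.0322], [-0.0068, 0.0151, -0.0327], [-0.0056, 0.0151, -0.0329], [-0.0071, 0.0151, -0.033], [-0.0104, 0.0152, -0.0334]]
-1 max z [-0.0436 -0.0401 -0.0373 -0.0345 -0.0328] [[-0.0062, -0.0174, -0.0328], [-0.0054, -0.0173, -0.0335], [0.006, -0.0175, -0.0335], [-0.0069, -0.0174, -0.0335], [-0.0063, -0.0173, -0.0336]]
[ 4.54500e-01 -2.48500e-01  1.59113e+01 -2.00000e-04  9.00000e-04
  5.06000e+02]
```

```bash
python3 - <<'E'
from fit import *
s=manip.snapshot("wrist");W=cloud(s);o=manip.get_obs();p=o["position"]
Rm=R.from_euler('xyz',o["eef_rot"],degrees=True)
T=Rm.inv().apply((W.reshape(-1,3)-p)).reshape(W.shape)
m=(T[...,2]>-.25)&(T[...,2]<-.03)&(np.hypot(T[...,0],T[...,1])<.12)
for z0 in np.arange(-.03,-.2,-.01):
    q=T[m&(T[...,2]<z0)&(T[...,2]>=z0-.01)]
    if len(q): print(round(z0,3),len(q),np.round(q[:,:2].min(0),3),np.round(q[:,:2].max(0),3))
E
python3 pl.py ".4545 -.2465 .115 196.4; .4545 -.2465 -.018 196.4"
```

```text
-0.03 349 [-0.013 -0.028] [0.01  0.028]
-0.04 900 [-0.013 -0.03 ] [0.01  0.029]
-0.05 1109 [-0.013 -0.031] [0.01  0.029]
-0.06 1559 [-0.014 -0.03 ] [0.01  0.029]
-0.07 1952 [-0.012 -0.048] [0.012 0.048]
-0.08 8701 [-0.015 -0.053] [0.013 0.051]
-0.09 6097 [-0.015 -0.056] [0.016 0.055]
-0.1 10431 [-0.009 -0.06 ] [0.017 0.06 ]
-0.11 11915 [ 0.002 -0.064] [0.017 0.063]
-0.12 1632 [ 0.014 -0.022] [0.019 0.021]
t 13.85 pos [ 0.4539 -0.2463  0.1129] rot [-179.57    1.46 -163.43] F [-0.2  0.   0.1] w 0.0327 q [ 13.  17.  13. 116.  -6.  46. 137.]
d [-0.001, -0.0, -0.002] tw 0.003 rows>= 1
d [0.0, -0.0, 0.133] tw -0.0 rows>= 3
```

Call:
move_arm(deltas=[[[0, 0, 0.01, 0, 0.85], [0, 0, 0.03, 0, 0.85], [0, 0, 0.05, 0, 0.85], [0, 0, 0.05, 0, 0.85], [0, 0, 0.05, 0, 0.85]]])

```text
time: 14.35
position: [0.4544, -0.2461, 0.0618]
eef_rot: [-179.7, 1.3, -163.4]
ft_force: [-0.6, -0.6, 0.3]
grip_width: 0.0726
```

```bash
python3 pl.py ".454 -.2465 -.018 196.4"
```

```text
t 14.35 pos [ 0.4544 -0.2461  0.0618] rot [-179.66    1.33 -163.45] F [-0.6 -0.6  0.3] w 0.0726 q [ 14.  22.  12. 118.  -8.  39. 138.]
d [0.002, 0.0, 0.08] tw 0.003 rows>= 2
```

Call:
move_arm(deltas=[[[0.001, 0, 0.03, 0, 0.85], [0.002, 0, 0.055, 0, 0.85], [0.002, 0, 0.07, 0, 0.85], [0.002, 0, 0.08, 0, 0.85], [0.002, 0, 0.08, 0, 0.85]]], newtons=40)

```text
time: 14.85
position: [0.4541, -0.2464, -0.0188]
eef_rot: [-179.7, 1.3, -163.4]
ft_force: [-0.3, 0.1, 0.2]
grip_width: 0.0726
```

Call:
move_arm(deltas=[[[0, 0, 0, 0, 0.7], [0, 0, 0, 0, 0.55], [0, 0, 0, 0, 0.45], [0, 0, 0, 0, 0.4], [0, 0, 0, 0, 0.38]]])

```text
time: 15.35
position: [0.4549, -0.2467, -0.0177]
eef_rot: [-179.7, 1.4, -163.4]
ft_force: [0.1, 0.5, 5.3]
grip_width: 0.0391
```

Call:
move_arm(deltas=[[[0, 0, 0, 0, 0.35], [0, 0, 0, 0, 0.35], [0, 0, 0, 0, 0.35]]])

```text
time: 15.65
position: [0.4549, -0.2467, -0.0177]
eef_rot: [-179.7, 1.4, -163.4]
ft_force: [-1.0, 0.3, 1.6]
grip_width: 0.0398
```

Call:
move_arm(deltas=[[[0, 0, -0.02, 0, 0.35], [0, 0, -0.045, 0, 0.35], [0, 0, -0.075, 0, 0.35], [0, 0, -0.08, 0, 0.35]]])

```text
time: 16.05
position: [0.4547, -0.2479, 0.065]
eef_rot: [-179.4, 1.6, -163.4]
ft_force: [-0.1, 0.2, -1.3]
grip_width: 0.0393
```

```bash
python3 pl.py ".6203 -.2343 .06 189; .6203 -.2343 -.012 189"
python3 - <<'E'
from h import *
s=manip.snapshot("wrist");t=manip.snapshot("side")
cv2.imwrite("pics/w11.png",np.hstack([cv2.resize(s["color"],(480,300)),cv2.resize(t["color"][200:400,200:420],(320,300),interpolation=0)]))
E
```

```text
t 16.05 pos [ 0.4547 -0.2479  0.065 ] rot [-179.44    1.61 -163.45] F [-0.1  0.2 -1.3] w 0.0393 q [ 14.  22.  12. 118.  -8.  39. 139.]
d [-0.162, -0.034, 0.01] tw 0.132 rows>= 4
d [0.0, -0.0, 0.072] tw -0.0 rows>= 2
```

View pics/w11.png

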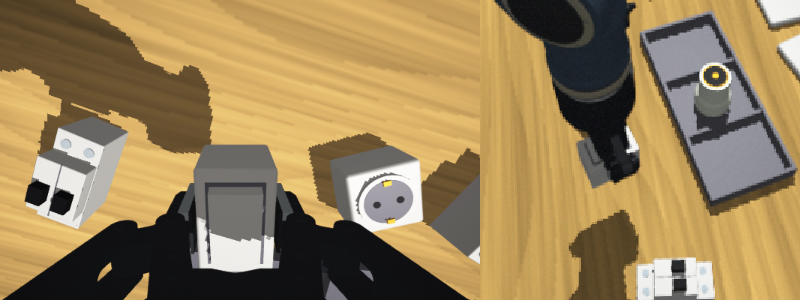

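The switch is now firmly held between the pads, so I'll move it across to the tray.

Call:
move_arm(deltas=[[[-0.04, -0.008, 0.002, 0.033, 0.35], [-0.08, -0.016, 0.005, 0.066, 0.35], [-0.12, -0.025, 0.008, 0.1, 0.35], [-0.162, -0.034, 0.01, 0.132, 0.35], [-0.162, -0.034, 0.01, 0.132, 0.35]]])

```text
time: 16.65
position: [0.6237, -0.2299, 0.0546]
eef_rot: [-179.8, 1.6, -170.7]
ft_force: [-0.3, 0.6, -1.0]
grip_width: 0.0394
```

```bash
python3 pl.py ".6203 -.2343 .01 189;.6203 -.2343 -.0125 189"
```

```text
t 16.65 pos [ 0.6237 -0.2299  0.0546] rot [-179.84    1.59 -170.68] F [-0.3  0.6 -1. ] w 0.0394 q [  8.  34.  13.  99. -11.  47. 125.]
d [0.005, -0.004, 0.044] tw 0.006 rows>= 1
d [0.0, -0.0, 0.022] tw -0.0 rows>= 1
```

Call:
move_arm(deltas=[[[0.005, -0.004, 0.015, 0.006, 0.35], [0.005, -0.004, 0.03, 0.006, 0.35], [0.005, -0.004, 0.044, 0.006, 0.35], [0.005, -0.004, 0.044, 0.006, 0.35]]])

```text
time: 17.05
position: [0.6179, -0.2337, 0.0071]
eef_rot: [180.0, 1.3, -171.1]
ft_force: [0.0, 0.4, -0.4]
grip_width: 0.0394
```

```bash
python3 pl.py ".6203 -.2343 -.0125 189"
```

```text
t 17.05 pos [ 0.6179 -0.2337  0.0071] rot [ 179.98    1.27 -171.05] F [ 0.   0.4 -0.4] w 0.0394 q [  9.  37.  12. 100. -12.  43. 126.]
d [-0.002, -0.001, 0.02] tw -0.001 rows>= 1
```

Call:
move_arm(deltas=[[[-0.002, 0, 0.01, 0, 0.35], [-0.002, 0, 0.016, 0, 0.35], [-0.002, 0, 0.02, 0, 0.35], [-0.002, 0, 0.02, 0, 0.35]]])

```text
time: 17.45
position: [0.6206, -0.2335, -0.0124]
eef_rot: [180.0, 1.3, -171.1]
ft_force: [0.3, 0.2, -0.3]
grip_width: 0.0396
```

Call:
move_arm(deltas=[[[0, 0, 0, 0, 0.48], [0, 0, 0, 0, 0.54], [0, 0, 0, 0, 0.56], [0, 0, 0, 0, 0.56]]])

```text
time: 17.85
position: [0.6207, -0.2335, -0.0123]
eef_rot: [-180.0, 1.3, -171.0]
ft_force: [0.3, -0.4, 0.7]
grip_width: 0.0479
```

Call:
move_arm(deltas=[[[0, 0, -0.02, 0, 0.56], [0, 0, -0.05, 0, 0.56], [0, 0, -0.08, 0, 0.56], [0, 0, -0.1, 0, 0.6]]])

```text
time: 18.25
position: [0.6192, -0.2343, 0.09]
eef_rot: [-179.9, 1.5, -171.1]
ft_force: [0.1, 0.0, -0.3]
grip_width: 0.0512
```

```bash
python3 - <<'E'
from fit import *
for n in ["scene","side"]:
    s=manip.snapshot(n); W=cloud(s); P=W.reshape(-1,3); P=P[~np.isnan(P[:,0])]
    r=fit("switch",P,.6203,-.2343,z0=.005,rad=.04,zmin=.008,zmax=.062,yaws=(0,45)); print(np.round(r,4).tolist())
    r=fit("lampholder",P,.6067,-.1487,z0=.005,rad=.035,zmin=.008,zmax=.062,yaws=(0,)); print(np.round(r,4).tolist())
    cv2.imwrite(f"pics/{n}12.png",s["color"])
E
python3 pl.py ".52 -.05 .1 180;.452 .112 .09 170.7;.452 .112 -.01 170.7"
```

```text
[0.6206, -0.2364, 9.8148, -0.0001, 0.0009, 581.0]
[0.6062, -0.1509, 2.1009, 0.0003, 0.0008, 519.0]
[0.6201, -0.2344, 8.8442, -0.002, 0.0005, 895.0]
[0.6056, -0.1488, -60.8324, -0.0009, 0.0006, 678.0]
t 18.35 pos [ 0.6206 -0.2349  0.0913] rot [-179.83    1.67 -171.06] F [0.2 1.1 1.1] w 0.0512 q [  7.  31.  14.  98. -10.  51. 125.]
d [0.07, 0.198, -0.011] tw 0.156 rows>= 5
d [0.068, 0.162, 0.01] tw 0.162 rows>= 4
d [0.0, -0.0, 0.1] tw -0.0 rows>= 2
```

View pics/scene12.png

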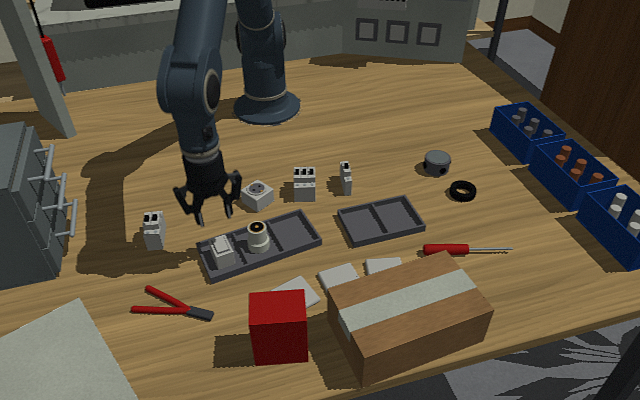

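Call:
move_arm(deltas=[[[0.014, 0.04, -0.01, 0.03, 0.6], [0.028, 0.08, -0.011, 0.06, 0.6], [0.042, 0.12, -0.011, 0.1, 0.6], [0.056, 0.16, -0.011, 0.13, 0.6], [0.07, 0.198, -0.011, 0.156, 0.6]]])

```text
time: 18.85
position: [0.5186, -0.0484, 0.0985]
eef_rot: [179.9, 1.6, 180.0]
ft_force: [-0.5, 0.9, 0.5]
grip_width: 0.0512
```

```bash
python3 pl.py ".452 .112 .07 170.7"
```

```text
t 18.85 pos [ 0.5186 -0.0484  0.0985] rot [179.9    1.58 179.96] F [-0.5  0.9  0.5] w 0.0512 q [-12.  19.  16. 117.  -8.  44.  98.]
d [0.068, 0.16, 0.027] tw 0.162 rows>= 4
```

Call:
move_arm(deltas=[[[0.018, 0.043, 0.005, 0.04, 0.6], [0.036, 0.086, 0.01, 0.08, 0.6], [0.055, 0.13, 0.02, 0.12, 0.6], [0.068, 0.16, 0.027, 0.162, 0.6], [0.068, 0.16, 0.027, 0.162, 0.6]]])

```text
time: 19.35
position: [0.4479, 0.116, 0.0681]
eef_rot: [179.7, 1.3, 171.2]
ft_force: [0.4, -0.3, 0.8]
grip_width: 0.0511
```

```bash
python3 pl.py ".452 .112 -.004 170.7"
python3 - <<'E'
from h import *
s=manip.snapshot("wrist");cv2.imwrite("pics/w13.png",s["color"])
E
```

```text
t 19.35 pos [0.4479 0.116  0.0681] rot [179.68   1.28 171.17] F [ 0.4 -0.3  0.8] w 0.0511 q [-32.  17.  14. 125.  -6.  37.  68.]
d [-0.003, -0.004, 0.072] tw 0.008 rows>= 2
```

View pics/w13.png

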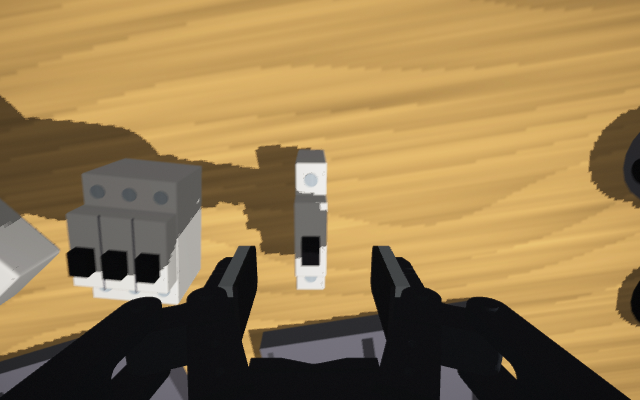

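Call:
move_arm(deltas=[[[-0.003, -0.004, 0.01, 0.008, 0.6], [-0.003, -0.004, 0.03, 0.008, 0.6], [-0.003, -0.004, 0.055, 0.008, 0.6], [-0.003, -0.004, 0.072, 0.008, 0.6], [-0.003, -0.004, 0.072, 0.008, 0.6]]])

```text
time: 19.9
position: [0.4524, 0.1066, -0.0057]
eef_rot: [179.9, 1.2, 170.4]
ft_force: [-0.7, -0.8, 1.1]
grip_width: 0.051
```

Call:
move_arm(deltas=[[[0, 0, 0, 0, 0.45], [0, 0, 0, 0, 0.33], [0, 0, 0, 0, 0.24], [0, 0, 0, 0, 0.19], [0, 0, 0, 0, 0.16]]])

```text
time: 20.4
position: [0.4531, 0.1066, -0.005]
eef_rot: [179.9, 1.2, 170.3]
ft_force: [1.1, -0.8, 3.6]
grip_width: 0.0177
```

Call:
move_arm(deltas=[[[0, 0, 0, 0, 0.13], [0, 0, 0, 0, 0.13], [0, 0, 0, 0, 0.13]]])

```text
time: 20.7
position: [0.4529, 0.1068, -0.005]
eef_rot: [179.9, 1.2, 170.4]
ft_force: [0.7, 0.2, 1.4]
grip_width: 0.0176
```

Call:
move_arm(deltas=[[[0, 0, -0.02, 0, 0.13], [0, 0, -0.05, 0, 0.13], [0, 0, -0.08, 0, 0.13], [0, 0, -0.11, 0, 0.13], [0, 0, -0.11, 0, 0.13]]])

```text
time: 21.2
position: [0.453, 0.1077, 0.1083]
eef_rot: [179.6, 1.6, 170.4]
ft_force: [-0.0, 0.2, -1.5]
grip_width: 0.0173
```

```bash
python3 pl.py ".5931 -.0631 .1 189"
python3 - <<'E'
from h import *
s=manip.snapshot("wrist");cv2.imwrite("pics/w14.png",s["color"])
E
```

```text
t 21.2 pos [0.453  0.1077 0.1083] rot [179.61   1.58 170.36] F [-0.   0.2 -1.5] w 0.0173 q [-33.  13.  16. 123.  -5.  43.  67.]
d [-0.166, -0.145, 0.012] tw -0.325 rows>= 5
```

View pics/w14.png

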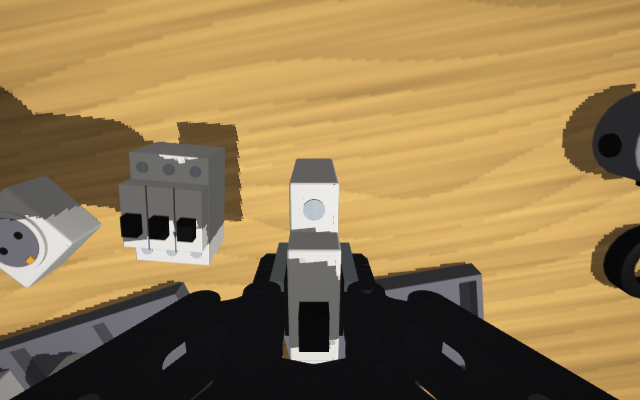

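Call:
move_arm(deltas=[[[-0.03, -0.027, 0.002, -0.06, 0.13], [-0.065, -0.057, 0.004, -0.13, 0.13], [-0.1, -0.088, 0.007, -0.2, 0.13], [-0.135, -0.118, 0.01, -0.27, 0.13], [-0.166, -0.145, 0.012, -0.325, 0.13]]])

```text
time: 21.75
position: [0.5911, -0.0652, 0.0956]
eef_rot: [-179.8, 1.2, -170.9]
ft_force: [1.0, 1.2, -2.0]
grip_width: 0.0175
```

```bash
python3 pl.py ".5931 -.0631 .05 189"
```

```text
t 21.75 pos [ 0.5911 -0.0652  0.0956] rot [-179.84    1.24 -170.89] F [ 1.   1.2 -2. ] w 0.0175 q [ -9.  26.  15. 107.  -9.  47. 109.]
d [-0.001, 0.002, 0.046] tw 0.002 rows>= 1
```

Call:
move_arm(deltas=[[[-0.001, 0.002, 0.015, 0.002, 0.13], [-0.001, 0.002, 0.03, 0.002, 0.13], [-0.001, 0.002, 0.046, 0.002, 0.13], [-0.001, 0.002, 0.046, 0.002, 0.13], [-0.001, 0.002, 0.046, 0.002, 0.13]]])

```text
time: 22.25
position: [0.5914, -0.0616, 0.0484]
eef_rot: [-179.9, 1.1, -170.9]
ft_force: [0.4, -0.1, -0.6]
grip_width: 0.0176
```

```bash
python3 pl.py ".5931 -.0631 .001 189"
python3 - <<'E'
from h import *
s=manip.snapshot("side");cv2.imwrite("pics/s15.png",cv2.resize(s["color"][150:350,230:430],(600,600)))
E
```

```text
t 22.25 pos [ 0.5914 -0.0616  0.0484] rot [-179.9     1.07 -170.92] F [ 0.4 -0.1 -0.6] w 0.0176 q [ -8.  29.  14. 109. -10.  42. 110.]
d [-0.001, -0.002, 0.047] tw 0.001 rows>= 1
```

View pics/s15.png

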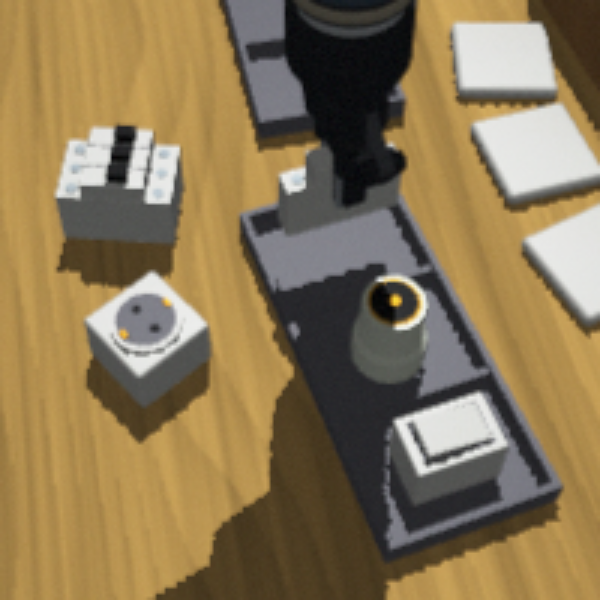

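Call:
move_arm(deltas=[[[-0.001, -0.002, 0.02, 0, 0.13], [-0.001, -0.002, 0.038, 0, 0.13], [-0.001, -0.002, 0.048, 0, 0.13], [-0.001, -0.002, 0.048, 0, 0.13], [-0.001, -0.002, 0.048, 0, 0.13]]])

```text
time: 22.8
position: [0.595, -0.0636, 0.002]
eef_rot: [-179.9, 1.2, -170.9]
ft_force: [-0.4, -0.5, -0.7]
grip_width: 0.0175
```

```bash
python3 pl.py ".5931 -.0631 .0 189"
```

```text
t 22.8 pos [ 0.595  -0.0636  0.002 ] rot [-179.86    1.24 -170.92] F [-0.4 -0.5 -0.7] w 0.0175 q [ -7.  33.  13. 109. -12.  37. 111.]
d [0.002, 0.001, 0.002] tw 0.001 rows>= 1
```

Still 1–2 mm of air, so I'll lower slightly and release.

Call:
move_arm(deltas=[[[0.001, 0, 0.002, 0, 0.13], [0.001, 0, 0.003, 0, 0.13], [0.001, 0, 0.003, 0, 0.13]]])

```text
time: 23.1
position: [0.5945, -0.0638, 0.0]
eef_rot: [-179.9, 1.3, -170.9]
ft_force: [-2.2, -0.6, 6.0]
grip_width: 0.0172
```

Call:
move_arm(deltas=[[[0, 0, 0, 0, 0.2], [0, 0, 0, 0, 0.25], [0, 0, 0, 0, 0.3], [0, 0, 0, 0, 0.35], [0, 0, 0, 0, 0.35]]])

```text
time: 23.6
position: [0.5945, -0.0638, -0.0001]
eef_rot: [-179.9, 1.3, -170.9]
ft_force: [0.1, 0.2, 1.1]
grip_width: 0.0297
```

Call:
move_arm(deltas=[[[0, 0, -0.02, 0, 0.35], [0, 0, -0.05, 0, 0.35], [0, 0, -0.08, 0, 0.35], [0, 0, -0.1, 0, 0.4]]])

```text
time: 24.0
position: [0.593, -0.0641, 0.102]
eef_rot: [-179.8, 1.4, -170.9]
ft_force: [0.6, 0.6, 0.0]
grip_width: 0.034
```

```bash
python3 - <<'E'
from fit import *
for n in ["scene","side"]:
    s=manip.snapshot(n); W=cloud(s); P=W.reshape(-1,3); P=P[~np.isnan(P[:,0])]
    r=fit("breaker1",P,.5931,-.0631,z0=.005,rad=.045,zmin=.017,zmax=.066,yaws=(0,45)); print(np.round(r,4).tolist())
    r=fit("socket",P,.448,-.1205,rad=.05,yaws=(0,45)); print(np.round(r,4).tolist())
    cv2.imwrite(f"pics/{n}16.png",s["color"])
E
python3 pl.py ".448 -.1207 .09 121.8"
```

```text
[0.5928, -0.0671, 9.1193, -0.0, 0.0007, 381.0]
[0.4485, -0.1217, 32.1135, 0.0003, 0.001, 702.0]
[0.5919, -0.0653, 8.8996, -0.0016, 0.0006, 649.0]
[0.448, -0.1194, 31.8508, -0.0019, 0.0006, 1121.0]
t 24.1 pos [ 0.5945 -0.0642  0.103 ] rot [-179.79    1.65 -170.93] F [0.3 0.5 0.4] w 0.0342 q [ -9.  25.  15. 106.  -9.  48. 109.]
d [0.154, -0.033, 0.009] tw 1.174 rows>= 8
```

View pics/scene16.png

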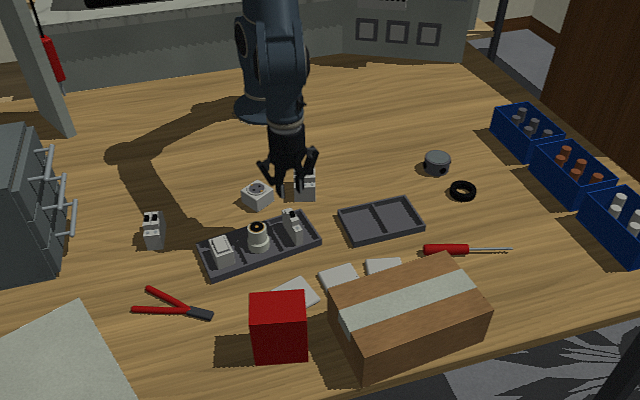

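Call:
move_arm(deltas=[[[0.03, -0.006, 0, 0.14, 0.6], [0.06, -0.013, 0, 0.29, 0.8], [0.09, -0.02, 0.002, 0.44, 1], [0.12, -0.027, 0.005, 0.58, 1], [0.154, -0.033, 0.009, 0.73, 1]]])

```text
time: 24.6
position: [0.4467, -0.1214, 0.0888]
eef_rot: [179.1, 1.3, 146.9]
ft_force: [0.7, -1.0, -0.1]
grip_width: 0.0852
```

```bash
python3 pl.py ".448 -.1207 .07 121.8"
```

```text
t 24.6 pos [ 0.4467 -0.1214  0.0888] rot [179.08   1.34 146.9 ] F [ 0.7 -1.  -0.1] w 0.0852 q [-12.  16.  27. 125. -12.  40.  79.]
d [-0.0, 0.001, 0.019] tw 0.438 rows>= 3
```

Call:
move_arm(deltas=[[[0, 0.001, 0.005, 0.15, 1], [0, 0.001, 0.01, 0.3, 1], [0, 0.001, 0.019, 0.438, 1], [0, 0.001, 0.019, 0.438, 1], [0, 0.001, 0.019, 0.438, 1]]])

```text
time: 25.1
position: [0.4472, -0.1204, 0.0692]
eef_rot: [178.7, 0.8, 122.0]
ft_force: [-0.8, 0.2, 0.5]
grip_width: 0.0854
```

```bash
python3 pl.py ".448 -.1207 -.021 121.8"
python3 - <<'E'
from h import *
s=manip.snapshot("wrist");cv2.imwrite("pics/w17.png",s["color"])
E
```

```text
t 25.1 pos [ 0.4472 -0.1204  0.0692] rot [178.68   0.79 121.99] F [-0.8  0.2  0.5] w 0.0854 q [-16.  18.  32. 126. -16.  38.  59.]
d [0.001, -0.002, 0.09] tw 0.003 rows>= 2
```

View pics/w17.png

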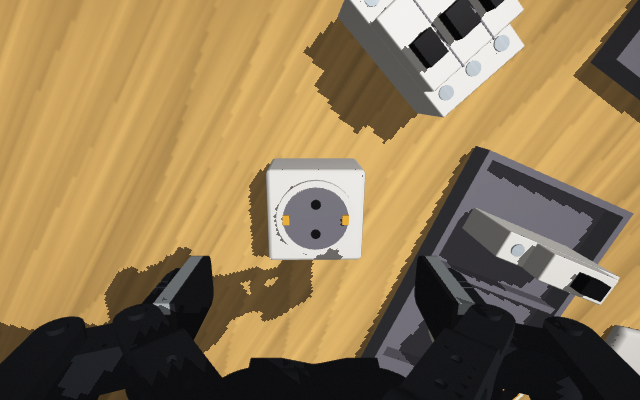

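Call:
move_arm(deltas=[[[0.001, -0.002, 0.02, 0.003, 1], [0.001, -0.002, 0.045, 0.003, 1], [0.001, -0.002, 0.07, 0.003, 1], [0.001, -0.002, 0.09, 0.003, 1], [0.001, -0.002, 0.09, 0.003, 1]]])

```text
time: 25.65
position: [0.4463, -0.1203, -0.0221]
eef_rot: [178.8, 0.6, 121.9]
ft_force: [-0.7, 0.6, -0.3]
grip_width: 0.0855
```

Call:
move_arm(deltas=[[[0, 0, 0, 0, 0.88], [0, 0, 0, 0, 0.78], [0, 0, 0, 0, 0.71], [0, 0, 0, 0, 0.67], [0, 0, 0, 0, 0.65]]])

```text
time: 26.15
position: [0.4477, -0.1203, -0.0206]
eef_rot: [178.7, 0.7, 121.9]
ft_force: [-0.3, 0.1, 7.9]
grip_width: 0.0595
```

Call:
move_arm(deltas=[[[0, 0, 0, 0, 0.6], [0, 0, 0, 0, 0.6], [0, 0, 0, 0, 0.6]]])

```text
time: 26.45
position: [0.4477, -0.1202, -0.0205]
eef_rot: [178.6, 0.7, 121.9]
ft_force: [-0.4, 0.5, -0.1]
grip_width: 0.0595
```

Call:
move_arm(deltas=[[[0, 0, -0.02, 0, 0.6], [0, 0, -0.05, 0, 0.6], [0, 0, -0.085, 0, 0.6], [0, 0, -0.12, 0, 0.6], [0, 0, -0.125, 0, 0.6]]])

```text
time: 26.95
position: [0.4467, -0.1211, 0.1078]
eef_rot: [178.3, 0.9, 121.9]
ft_force: [-0.4, -0.4, -0.3]
grip_width: 0.0596
```

```bash
python3 pl.py ".53 0.0 .11 106;.6129 .1028 .09 91.2"
python3 - <<'E'
from h import *
s=manip.snapshot("wrist");t=manip.snapshot("side")
cv2.imwrite("pics/w18.png",np.hstack([cv2.resize(s["color"],(480,300)),cv2.resize(t["color"][100:400,200:420],(220,300),interpolation=0)]))
E
```

```text
t 26.95 pos [ 0.4467 -0.1211  0.1078] rot [178.31   0.95 121.91] F [-0.4 -0.4 -0.3] w 0.0596 q [-19.  14.  35. 124. -13.  43.  56.]
d [0.059, 0.135, 0.001] tw 0.278 rows>= 3
d [0.076, 0.108, 0.02] tw 0.258 rows>= 3
```

View pics/w18.png

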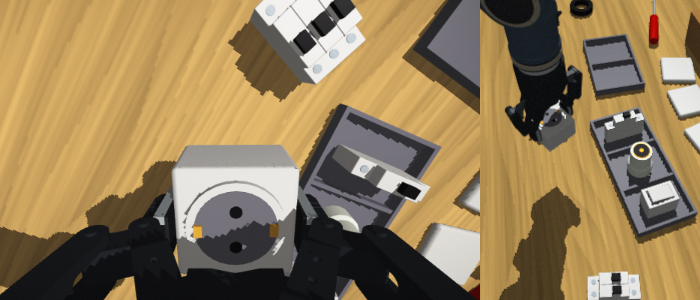

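Call:
move_arm(deltas=[[[0.015, 0.034, 0, 0.07, 0.6], [0.03, 0.068, 0, 0.14, 0.6], [0.045, 0.102, 0, 0.21, 0.6], [0.059, 0.135, 0.001, 0.278, 0.6], [0.059, 0.135, 0.001, 0.278, 0.6]]])

```text
time: 27.55
position: [0.5296, 0.0067, 0.1047]
eef_rot: [178.5, 0.3, 106.5]
ft_force: [-0.3, -0.2, -0.7]
grip_width: 0.0595
```

```bash
python3 pl.py ".6129 .1028 .09 91.2"
```

```text
t 27.55 pos [0.5296 0.0067 0.1047] rot [178.47   0.3  106.45] F [-0.3 -0.2 -0.7] w 0.0595 q [-33.  21.  35. 116. -17.  46.  28.]
d [0.069, 0.107, 0.017] tw 0.266 rows>= 3
```

Call:
move_arm(deltas=[[[0.017, 0.027, 0.004, 0.067, 0.6], [0.035, 0.054, 0.008, 0.134, 0.6], [0.052, 0.08, 0.012, 0.2, 0.6], [0.069, 0.107, 0.017, 0.266, 0.6], [0.069, 0.107, 0.017, 0.266, 0.6]]])

```text
time: 28.05
position: [0.6137, 0.1075, 0.0869]
eef_rot: [178.6, -0.1, 91.5]
ft_force: [0.1, 1.0, -0.5]
grip_width: 0.059
```

```bash
python3 pl.py ".6129 .1028 .03 91.2"
```

```text
t 28.05 pos [0.6137 0.1075 0.0869] rot [ 1.7859e+02 -1.0000e-01  9.1540e+01] F [ 0.1  1.  -0.5] w 0.059 q [-39.  32.  35. 104. -23.  50.   8.]
d [-0.005, -0.002, 0.057] tw 0.006 rows>= 2
```

Call:
move_arm(deltas=[[[-0.005, -0.002, 0.02, 0.006, 0.6], [-0.005, -0.002, 0.04, 0.006, 0.6], [-0.005, -0.002, 0.057, 0.006, 0.6], [-0.005, -0.002, 0.057, 0.006, 0.6], [-0.005, -0.002, 0.057, 0.006, 0.6]]])

```text
time: 28.55
position: [0.6128, 0.1018, 0.0294]
eef_rot: [178.7, -0.1, 91.2]
ft_force: [-0.7, -0.1, -0.7]
grip_width: 0.0595
```

```bash
python3 pl.py ".6129 .1028 -.0155 91.2"
python3 - <<'E'
from h import *
s=manip.snapshot("side");t=manip.snapshot("wrist")
cv2.imwrite("pics/s19.png",np.hstack([cv2.resize(t["color"],(480,300)),cv2.resize(s["color"][80:280,230:430],(300,300))]))
E
```

```text
t 28.55 pos [0.6128 0.1018 0.0294] rot [ 1.7866e+02 -8.0000e-02  9.1160e+01] F [-0.7 -0.1 -0.7] w 0.0595 q [-37.  36.  33. 106. -27.  44.  11.]
d [0.001, -0.001, 0.045] tw -0.001 rows>= 1
```

View pics/s19.png

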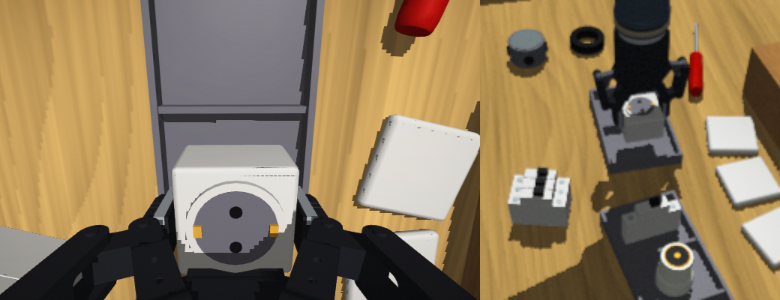

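Call:
move_arm(deltas=[[[0.001, -0.001, 0.015, 0, 0.6], [0.001, -0.001, 0.03, 0, 0.6], [0.001, -0.001, 0.04, 0, 0.6], [0.001, -0.001, 0.045, 0, 0.6], [0.001, -0.001, 0.045, 0, 0.6]]])

```text
time: 29.15
position: [0.6137, 0.103, -0.0148]
eef_rot: [178.6, -0.1, 91.2]
ft_force: [-0.3, -0.7, -0.1]
grip_width: 0.0592
```

```bash
python3 pl.py ".6129 .1028 -.016 91.2"
```

```text
t 29.15 pos [ 0.6137  0.103  -0.0148] rot [ 1.7858e+02 -1.1000e-01  9.1170e+01] F [-0.3 -0.7 -0.1] w 0.0592 q [-35.  39.  30. 107. -29.  40.  13.]
d [-0.0, -0.001, 0.001] tw -0.001 rows>= 1
```

Call:
move_arm(deltas=[[[0, 0, 0.001, 0, 0.6], [0, 0, 0.001, 0, 0.68], [0, 0, 0.001, 0, 0.73], [0, 0, 0.001, 0, 0.78], [0, 0, 0.001, 0, 0.8]]])

```text
time: 29.65
position: [0.6137, 0.103, -0.016]
eef_rot: [178.6, -0.1, 91.2]
ft_force: [0.7, 0.1, -0.2]
grip_width: 0.0683
```

Call:
move_arm(deltas=[[[0, 0, 0, 0, 0.8], [0, 0, -0.02, 0, 0.8], [0, 0, -0.05, 0, 0.8], [0, 0, -0.09, 0, 0.8], [0, 0, -0.12, 0, 0.7]]])

```text
time: 30.15
position: [0.6112, 0.1025, 0.1059]
eef_rot: [178.5, -0.1, 91.1]
ft_force: [-0.3, 0.3, 0.5]
grip_width: 0.0599
```

```bash
python3 - <<'E'
from fit import *
for n in ["scene","side"]:
    s=manip.snapshot(n); W=cloud(s); P=W.reshape(-1,3); P=P[~np.isnan(P[:,0])]
    r=fit("socket",P,.6129,.1028,z0=.005,rad=.05,zmin=.017,yaws=(0,45)); print(np.round(r,4).tolist())
    r=fit("breaker2",P,.5045,-.3755,rad=.05,yaws=(0,45)); print(np.round(r,4).tolist())
    cv2.imwrite(f"pics/{n}20.png",s["color"])
E
python3 pl.py ".57 -.07 .11 140;.53 -.25 .11 171.9;.5045 -.3753 .09 171.9"
```

```text
[0.6131, 0.1007, 1.4731, 0.0001, 0.001, 681.0]
[0.5053, -0.3765, -8.2907, 0.0003, 0.0008, 701.0]
[0.6131, 0.1028, 0.788, -0.002, 0.0007, 639.0]
[0.5043, -0.3742, -8.4548, -0.0015, 0.0007, 1233.0]
t 30.25 pos [0.614  0.1027 0.1085] rot [178.1   -0.21  91.15] F [0.1 0.3 0.1] w 0.0599 q [-40.  30.  37. 104. -22.  52.   8.]
d [-0.172, -0.047, -0.004] tw -0.853 rows>= 6
d [-0.085, -0.164, -0.0] tw -0.557 rows>= 4
d [0.008, -0.128, 0.02] tw -0.0 rows>= 3
```

View pics/scene20.png

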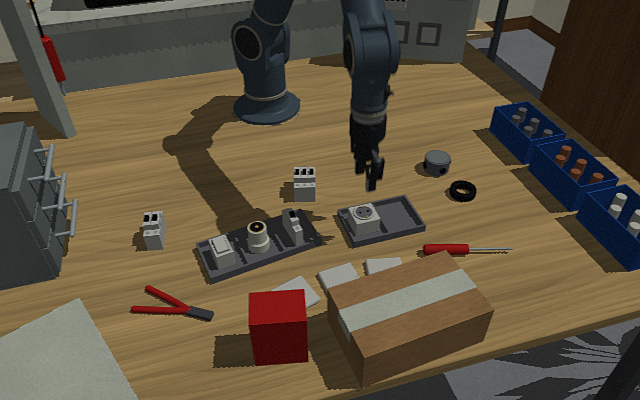

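Call:
move_arm(deltas=[[[-0.035, -0.01, -0.004, -0.14, 0.75], [-0.07, -0.02, -0.004, -0.28, 0.8], [-0.105, -0.03, -0.004, -0.42, 0.8], [-0.14, -0.038, -0.004, -0.56, 0.8], [-0.172, -0.047, -0.004, -0.7, 0.8]]])

```text
time: 30.75
position: [0.5693, -0.0718, 0.1095]
eef_rot: [178.5, 1.0, 131.5]
ft_force: [0.5, 0.4, 1.0]
grip_width: 0.0684
```

```bash
python3 pl.py ".53 -.25 .11 165;.5047 -.3753 .08 171.7"
```

```text
t 30.75 pos [ 0.5693 -0.0718  0.1095] rot [178.47   1.05 131.55] F [0.5 0.4 1. ] w 0.0684 q [-18.  24.  28. 110. -15.  48.  59.]
d [-0.107, -0.148, -0.002] tw -0.584 rows>= 4
d [-0.008, -0.128, 0.03] tw -0.117 rows>= 3
```

Call:
move_arm(deltas=[[[-0.022, -0.03, 0, -0.14, 0.8], [-0.044, -0.06, 0, -0.28, 0.8], [-0.065, -0.09, 0, -0.42, 0.8], [-0.086, -0.12, 0, -0.55, 0.8], [-0.107, -0.148, -0.002, -0.584, 0.8]]])

```text
time: 31.25
position: [0.5281, -0.2513, 0.1084]
eef_rot: [179.3, 1.6, 165.2]
ft_force: [0.8, 0.3, -0.3]
grip_width: 0.0681
```

```bash
python3 pl.py ".5047 -.3753 .08 171.7"
```

```text
t 31.25 pos [ 0.5281 -0.2513  0.1084] rot [179.27   1.62 165.15] F [ 0.8  0.3 -0.3] w 0.0681 q [  6.  24.  21. 108. -13.  48. 108.]
d [-0.008, -0.126, 0.027] tw -0.114 rows>= 3
```

Call:
move_arm(deltas=[[[-0.002, -0.04, 0.008, -0.04, 0.8], [-0.005, -0.08, 0.017, -0.08, 0.8], [-0.008, -0.126, 0.027, -0.114, 0.8], [-0.008, -0.126, 0.027, -0.114, 0.8], [-0.008, -0.126, 0.027, -0.114, 0.8]]])

```text
time: 31.75
position: [0.5028, -0.376, 0.0786]
eef_rot: [179.4, 1.6, 171.5]
ft_force: [-0.3, 0.3, 0.5]
grip_width: 0.0687
```

```bash
python3 pl.py ".5047 -.3753 -.004 171.7"
python3 - <<'E'
from h import *
s=manip.snapshot("wrist");cv2.imwrite("pics/w21.png",s["color"])
E
```

```text
t 31.75 pos [ 0.5028 -0.376   0.0786] rot [179.42   1.56 171.48] F [-0.3  0.3  0.5] w 0.0687 q [ 19.  30.  19. 103. -15.  48. 127.]
d [0.001, 0.0, 0.083] tw -0.004 rows>= 2
```

View pics/w21.png

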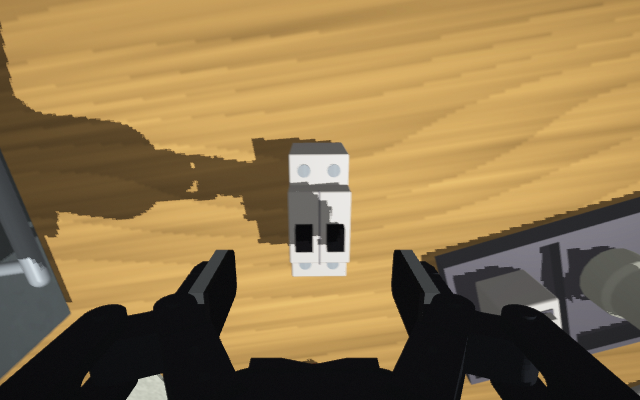

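Call:
move_arm(deltas=[[[0.001, 0, 0.025, 0, 0.8], [0.001, 0, 0.05, -0.004, 0.8], [0.001, 0, 0.07, -0.004, 0.8], [0.001, 0, 0.083, -0.004, 0.8], [0.001, 0, 0.083, -0.004, 0.8]]])

```text
time: 32.3
position: [0.5053, -0.371, -0.0057]
eef_rot: [179.3, 1.4, 172.0]
ft_force: [0.1, 0.4, 1.1]
grip_width: 0.0683
```

Call:
move_arm(deltas=[[[0, 0, 0, 0, 0.65], [0, 0, 0, 0, 0.53], [0, 0, 0, 0, 0.45], [0, 0, 0, 0, 0.4], [0, 0, 0, 0, 0.36]]], newtons=45)

```text
time: 32.8
position: [0.506, -0.3724, -0.0043]
eef_rot: [179.4, 1.6, 172.0]
ft_force: [-1.2, -0.5, 6.2]
grip_width: 0.0357
```

Call:
move_arm(deltas=[[[0, 0, 0, 0, 0.31], [0, 0, 0, 0, 0.31], [0, 0, 0, 0, 0.31]]])

```text
time: 33.1
position: [0.5058, -0.3722, -0.0042]
eef_rot: [179.3, 1.6, 172.0]
ft_force: [-1.2, 0.5, 1.9]
grip_width: 0.0354
```

Call:
move_arm(deltas=[[[0, 0, -0.02, 0, 0.31], [0, 0, -0.05, 0, 0.31], [0, 0, -0.085, 0, 0.31], [0, 0, -0.12, 0, 0.31], [0, 0, -0.125, 0, 0.31]]])

```text
time: 33.6
position: [0.5042, -0.3747, 0.1245]
eef_rot: [179.5, 1.9, 172.0]
ft_force: [0.6, -0.5, -2.3]
grip_width: 0.0357
```

```bash
python3 pl.py ".53 -.17 .12 176;.56 .03 .12 180;.6111 .1902 .1 181.2"
python3 - <<'E'
from h import *
s=manip.snapshot("wrist");cv2.imwrite("pics/w22.png",s["color"])
E
```

```text
t 33.6 pos [ 0.5042 -0.3747  0.1245] rot [179.5    1.93 171.98] F [ 0.6 -0.5 -2.3] w 0.0357 q [ 18.  27.  20. 101. -13.  53. 127.]
d [0.003, 0.206, 0.006] tw -0.07 rows>= 5
d [-0.016, 0.202, 0.0] tw -0.07 rows>= 5
d [-0.051, 0.16, 0.02] tw -0.021 rows>= 4
```

View pics/w22.png

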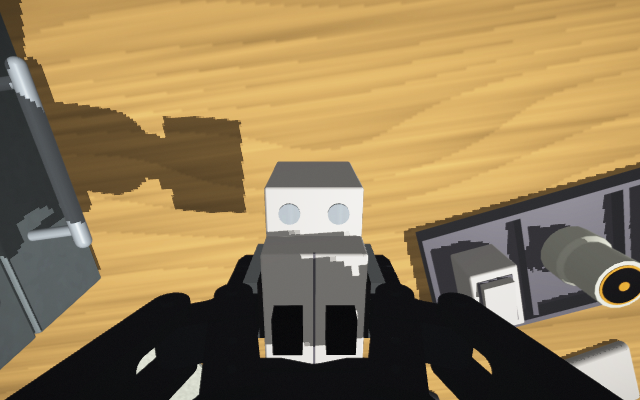

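Call:
move_arm(deltas=[[[0, 0.04, 0.002, -0.014, 0.31], [0.001, 0.08, 0.003, -0.028, 0.31], [0.002, 0.122, 0.004, -0.042, 0.31], [0.003, 0.164, 0.005, -0.056, 0.31], [0.003, 0.206, 0.006, -0.07, 0.31]]])

```text
time: 34.15
position: [0.5275, -0.1669, 0.1166]
eef_rot: [179.5, 1.6, 176.0]
ft_force: [0.5, -0.1, -2.8]
grip_width: 0.0355
```

Call:
move_arm(deltas=[[[-0.003, 0.04, 0, -0.014, 0.31], [-0.006, 0.08, 0, -0.028, 0.31], [-0.01, 0.12, 0, -0.042, 0.31], [-0.013, 0.16, 0, -0.056, 0.31], [-0.016, 0.202, 0, -0.07, 0.31]]])

```text
time: 34.65
position: [0.5555, 0.035, 0.1165]
eef_rot: [179.6, 1.4, -179.9]
ft_force: [1.5, -0.3, -2.9]
grip_width: 0.0357
```

```bash
python3 pl.py ".6111 .1902 .09 181.2"
```

```text
t 34.65 pos [0.5555 0.035  0.1165] rot [ 179.64    1.36 -179.92] F [ 1.5 -0.3 -2.9] w 0.0357 q [-19.  21.  14. 111.  -7.  48.  89.]
d [-0.055, 0.155, 0.029] tw -0.019 rows>= 4
```

Call:
move_arm(deltas=[[[-0.014, 0.039, 0.005, -0.005, 0.31], [-0.028, 0.078, 0.012, -0.01, 0.31], [-0.042, 0.117, 0.02, -0.015, 0.31], [-0.055, 0.155, 0.029, -0.019, 0.31], [-0.055, 0.155, 0.029, -0.019, 0.31]]])

```text
time: 35.15
position: [0.6087, 0.1988, 0.0855]
eef_rot: [179.5, 1.1, -178.2]
ft_force: [-0.2, 0.5, -4.2]
grip_width: 0.0358
```

```bash
python3 pl.py ".6111 .1902 .035 181.2"
```

```text
t 35.15 pos [0.6087 0.1988 0.0855] rot [ 179.49    1.07 -178.24] F [-0.2  0.5 -4.2] w 0.0358 q [-30.  30.  11. 101.  -7.  49.  76.]
d [-0.001, -0.009, 0.05] tw 0.01 rows>= 2
```

Call:
move_arm(deltas=[[[-0.001, -0.009, 0.015, 0.01, 0.31], [-0.001, -0.009, 0.03, 0.01, 0.31], [-0.001, -0.009, 0.05, 0.01, 0.31], [-0.001, -0.009, 0.05, 0.01, 0.31], [-0.001, -0.009, 0.05, 0.01, 0.31]]])

```text
time: 35.65
position: [0.6099, 0.1895, 0.0343]
eef_rot: [179.5, 0.9, -178.9]
ft_force: [0.1, 0.1, -2.0]
grip_width: 0.0357
```

```bash
python3 pl.py ".6115 .1902 .0015 181.2"
python3 - <<'E'
from h import *
s=manip.snapshot("side");t=manip.snapshot("wrist")
cv2.imwrite("pics/s23.png",np.hstack([cv2.resize(t["color"],(480,300)),cv2.resize(s["color"][80:280,230:430],(300,300))]))
E
```

```text
t 35.65 pos [0.6099 0.1895 0.0343] rot [ 179.54    0.92 -178.86] F [ 0.1  0.1 -2. ] w 0.0357 q [-28.  33.  10. 103.  -8.  44.  77.]
d [-0.001, 0.0, 0.033] tw -0.001 rows>= 1
```

View pics/s23.png

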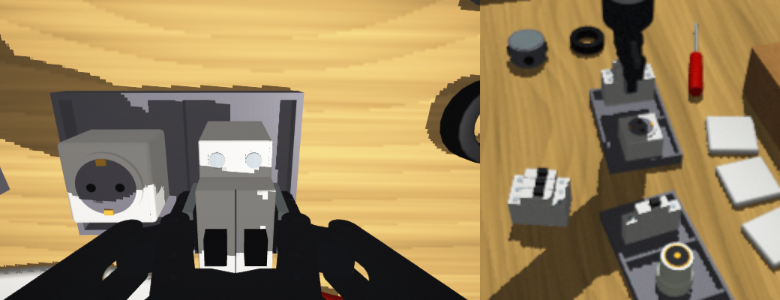

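Call:
move_arm(deltas=[[[-0.001, 0, 0.015, 0, 0.31], [-0.001, 0, 0.027, 0, 0.31], [-0.001, 0, 0.033, 0, 0.31], [-0.001, 0, 0.033, 0, 0.31], [-0.001, 0, 0.033, 0, 0.31]]])

```text
time: 36.25
position: [0.6129, 0.1904, 0.0028]
eef_rot: [179.5, 1.1, -178.8]
ft_force: [-0.6, 0.6, -2.8]
grip_width: 0.0354
```

```bash
python3 pl.py ".6111 .1902 .0005 181.2"
```

```text
t 36.25 pos [0.6129 0.1904 0.0028] rot [ 179.47    1.1  -178.84] F [-0.6  0.6 -2.8] w 0.0354 q [-28.  36.  10. 103.  -9.  40.  78.]
d [0.002, -0.0, 0.002] tw -0.001 rows>= 1
```

Call:
move_arm(deltas=[[[0.001, 0, 0.001, 0, 0.31], [0.001, 0, 0.0025, 0, 0.31], [0.001, 0, 0.0025, 0, 0.31]]])

```text
time: 36.55
position: [0.6121, 0.1905, 0.0008]
eef_rot: [179.5, 1.1, -178.8]
ft_force: [-1.3, 0.1, 1.7]
grip_width: 0.0352
```

Call:
move_arm(deltas=[[[0, 0, 0, 0, 0.42], [0, 0, 0, 0, 0.48], [0, 0, 0, 0, 0.54], [0, 0, 0, 0, 0.56], [0, 0, 0, 0, 0.56]]])

```text
time: 37.05
position: [0.6123, 0.1906, 0.0009]
eef_rot: [179.4, 1.1, -178.8]
ft_force: [-0.4, -0.5, -0.1]
grip_width: 0.048
```

Call:
move_arm(deltas=[[[0, 0, -0.02, 0, 0.56], [0, 0, -0.05, 0, 0.56], [0, 0, -0.09, 0, 0.56], [0, 0, -0.13, 0, 0.56], [0, 0, -0.17, 0, 0.56]]])

```text
time: 37.55
position: [0.6087, 0.1887, 0.1725]
eef_rot: [179.5, 1.1, -178.9]
ft_force: [0.9, 0.6, -0.6]
grip_width: 0.0477
```

```bash
python3 - <<'E'
from fit import *
exp=dict(lampholder=(.606,-.1497,.005),switch=(.6203,-.2354,.005),breaker1=(.5925,-.066,.005),socket=(.613,.1018,.005),breaker2=(.6115,.1902,.005),breaker3=(.4437,.0037,0),junction_box=(.4568,.369,0),tape=(.5716,.3866,0))
for n in ["scene","side"]:
    s=manip.snapshot(n); W=cloud(s); P=W.reshape(-1,3); P=P[~np.isnan(P[:,0])]
    for k,(x,y,z) in exp.items():
        r=fit(k,P,x,y,z0=z,rad=.045,zmin=.017 if z else .006,yaws=(0,45)); print(n,k,np.round(r[:5],4).tolist())
    cv2.imwrite(f"pics/{n}24.png",s["color"])
E
python3 pl.py ".5 .19 .2 181"
```

```text
scene lampholder [0.606, -0.1509, 44.5259, 0.001, 0.0009]
scene switch [0.6206, -0.2364, 8.8693, -0.0001, 0.0009]
scene breaker1 [0.593, -0.0672, 9.0541, 0.0001, 0.0006]
scene socket [0.6132, 0.1009, 1.3534, 0.0, 0.0009]
scene breaker2 [0.6113, 0.1873, 0.8401, -0.0001, 0.0008]
scene breaker3 [0.4436, 0.0031, -14.1198, 0.0002, 0.0011]
scene junction_box [0.4573, 0.3678, 8.8599, 0.0006, 0.0012]
scene tape [0.5715, 0.3857, -40.1762, -0.0004, 0.0014]
side lampholder [0.6055, -0.1487, 72.8653, -0.0009, 0.0006]
side switch [0.62, -0.2345, 8.7297, -0.0021, 0.0006]
side breaker1 [0.592, -0.0651, 9.0833, -0.0019, 0.0005]
side socket [0.6132, 0.1028, 1.3012, -0.002, 0.0007]
side breaker2 [0.6115, 0.189, 1.1976, -0.002, 0.0008]
side breaker3 [0.4435, 0.0052, -15.0462, -0.0018, 0.0007]
side junction_box [0.4568, 0.3703, 62.2403, -0.0016, 0.0009]
side tape [0.5721, 0.3872, 52.1057, -0.003, 0.001]
t 37.65 pos [0.6129 0.1899 0.1777] rot [ 179.2     1.82 -178.87] F [0.2 0.2 0.7] w 0.0478 q [-30.  24.  12.  97.  -6.  58.  76.]
d [0.112, 0.003, -0.026] tw 0.002 rows>= 3
```

View pics/scene24.png

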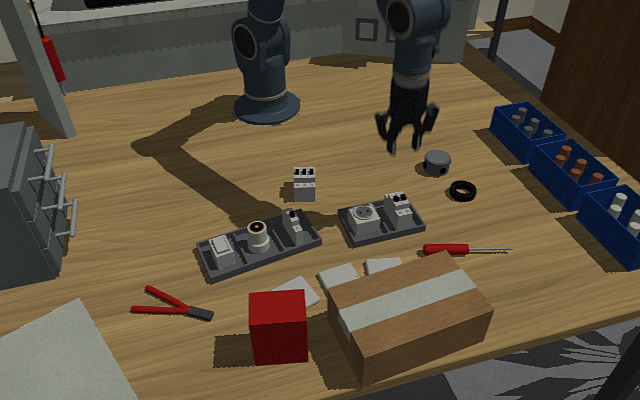

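View pics/side24.png

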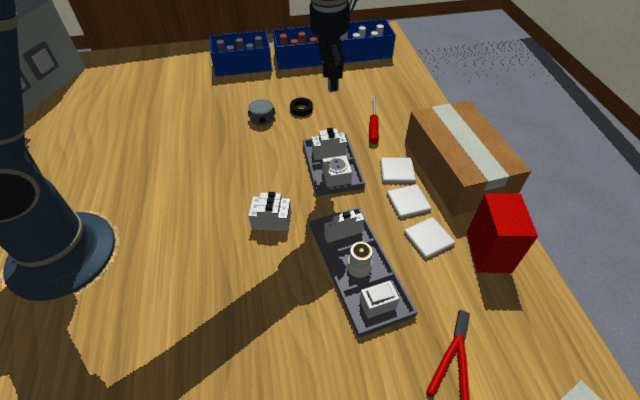

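All five parts stand flat in their compartments: tray3 at scene px (220,250), (257,236) and (292,226); tray2 at (363,218) and (398,207). The other three things are unmoved and the gripper is clear above. Handing in.

```bash
python3 -c "
from cell import manip
print(manip.sign_off())"
```

```text
the job is handed in; nothing more can be done
None
```

Both kits are made up and the job is handed in, at about 38 s of the 128 s allowed.

- **tray3:** the lamp holder is in the middle compartment, the switch in the −y end and the single breaker in the +y end.
- **tray2:** the socket outlet is in the −y compartment and the double breaker in the +y one.
- **Order:** I placed them as the task lists them: lamp holder, switch, single breaker, socket outlet, double breaker.

**Last checks**
- I fitted each part's known shape to the depth images from both cameras. All five stand upright on the tray floor, with residuals around 1 mm, inside their compartments.
- The triple breaker, junction box and tape fit within about 1 mm of where they started.
- The gripper is open and clear above everything.

**What went wrong or disagreed**
- **First two grasps missed:** The fingertips turned out to sit about 32 mm behind the reported TCP. On the first try the fingers closed on top of the lamp holder, with a brief 45 N reading at the wrist from the fingertips. On the second they closed above the switch. Neither part moved, and I lowered the later grasps to allow for it.
- **Lamp holder grip:** It was carried by the top of its barrel, before I had found the offset. It arrived upright.
- **Camera disagreement:** The two cameras differ by about 2 mm in y and z, which is their stated accuracy.
- **Tool tilt:** The tool's tilt crept up to about 2° during the run. It had no visible effect on the parts.

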